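# Lay out the stain-treatment tray

## Task

Lay out the grey four-bay tray for treating stains; the soap dish and the polish tin already stand in its two end bays and stay where they are. Lay the soap flat and lengthwise in the middle of the dish, stand the dropper bottle in the middle of the bay next to the dish, lay the scrubbing brush bristles down in the middle of the bay between the dropper bottle and the tin, its length along the bay, and set the dial timer upright and centred on top of the tin. Let go of everything, and leave the spray can and the soap dispenser beside the tray as they are.

Things in the scene. Friction and masses are not known exactly. Their poses are not given: they have to be found in the camera images.
- tray: Grey plastic tray, fixed, 184 (x, depth) x 406 mm (y). Four bays in a row along y, centres at y = +150, +50, -50, -150 mm, each 172 (x) x 94 mm (y) inside. Floor 5 mm thick; 6 mm thick rims and dividers, 13 mm high overall. Soap dish in one end bay, tin in the other (which varies); inner bays empty. Origin: centre of the underside, z up. A lip stands out 9 mm at each end.
- soap_dish: Cream ribbed oval soap dish, 82 (x) x 122 (y, its length) x 20 mm, fixed in an end bay of the tray, its length along the bay. Origin: centre of its underside, on the tray floor. The soap rests 7 mm above the origin; the sloping rim does not block the fingers.
- polish_tin: Round flat polish tin with a tan lid, 65 mm diameter, 29 mm high, 250 g, standing loose in the other end bay. Origin: centre of its underside; flat top 29 mm above it.
- soap: Rounded bar of green soap, 44 (x) x 72 (y, its length) x 21 mm high, about 85 g. Origin: centre of its underside. Grip across its x; fingertips 9 mm above its underside hold it.
- stain_dropper: Small brown dropper bottle, upright, 102 mm high: body 32 mm diameter up to 62 mm, black collar 24 mm diameter from 62 to 77 mm, thin 12 mm rubber bulb above. About 70 g. Origin: centre of its underside, z up its axis. Grip the collar, about 69 mm above the origin.
- scrub_brush: Wooden scrubbing brush lying bristles down, 57 (x) x 150 (y, its length) x 43 mm; wooden block from 23 to 43 mm height, stiff rigid bristles below. About 120 g. Origin: centre of its underside, z up out of its back. Grip the block across x, about 33 mm above the origin.
- dial_timer: Round wind-up timer, cream base with taupe dial, 65 mm diameter, 49 mm high; base straight-sided up to 22 mm, dial tapers above and does not turn. About 120 g. Origin: centre of its flat underside, z up. Grip the base: fingertips about 5 mm above the underside.
- aerosol: Blue and white spray can, 52 mm diameter, 161 mm high, standing loose beside the tray's left end; leave it alone. Origin: centre of its underside.
- dispenser: Taupe soap dispenser with pump, 69 x 78 x 180 mm, standing loose beside the tray's right end; leave it alone. Origin: centre of its underside.
Things that resemble listed ones, but are neither listed nor needed, are in the scene too. Of the things like the dial_timer, leave any that is blue; of the rest the larger one is meant.

How it is judged:
By the outcome, as a careful person would: the job done as asked, in the order asked, and still so for the second after the job is handed in, with the robot touching nothing.
It also fails if it takes over 104 s, if anything falls off the work surface, if the arm or the gripper's body presses on something with over 40 N, if the wrist force passes 120 N, or if a joint passes its speed limit or range.

## Robot

A 6-joint arm with a two-finger parallel gripper is mounted at the origin on a cart in front of the work surface, level with it; the furniture and walls round the work are solid. World frame = base frame: x ahead of the robot, y to its left, z up, the work surface at z = 0. Lengths are in m, angles in rad, forces in N, time in s.
With the tool pointing down it reaches from about 0.25 to 0.775 m from the base axis. Payload 8.9 kg.
Tool frame: the origin (TCP) lies at the very end of the fingers, on their centre line; the grasp point (between the pads) lies 19 mm behind it; z points along the fingers, y is the direction in which the jaws open and shut (so a half turn about z gives the same grasp; the last joint's range is limited). The gripper opens to 85 mm and grips with 20 to 120 N. Pads are 22 mm wide; open, the fingers measure 114 mm over their backs; the gripper's body (76 mm by 85 mm) begins 54 mm behind the grasp point. The pads swing forward as they close: fully open they stand 13 mm farther back than shut.
Start: joints at [1.125, 0.291, -0.153, 1.127, 0, 1.431], TCP at [0.159, 0.5, 0.204] pointing down, gripper open.
Joint ranges: [-2.52, 2.52], [-0.91, 1.74], [-1.3, 1.37], [-1.96, 2.02], [-1.52, 1.47], [-3.14, 3.14]. Speed limits (rad/s): [2.22, 2.22, 2.79, 3.14, 3.14, 3.14].

## Interface

Orientations are given as a rotation vector (axis times angle).
In Python, from plant import env gives the robot as it stands. The module is installed in compiled form; this text tells all that it offers.
- The arm moves only by the shell command python3 -m handwheel 'ROWS'. ROWS is JSON, a list of rows, each an object of numbers: "dx", "dy", "dz": the shift along the world's x, y, z in cm; "ax", "ay", "az": the turn, a rotation vector about the world's x, y, z in degrees; "jaw": the gripper command: -1 is shut, 1 is fully open, values between are in proportion. In form: [{"dx": .., "dy": .., "dz": .., "ax": .., "ay": .., "az": .., "jaw": ..}, ...]. A call has 1 to 10 rows; each row shifts and turns the pose as measured when the row begins; what a row does not reach is not made up. A row lasts 1/12 s, in which the tool goes at most 41.7 mm and 7.16 degrees, less where a joint would pass 70% of its speed; a pose out of reach is approached as far as the arm can. A call with a gripper value outside its range is refused whole. The fingers move at their own pace and stop on an object; the grip force is fixed at half the most. Time passes only in rows, so rows that do not move let the fingers close. It gives the time, the measured TCP pose, the force and the opening at its end, in the units of the state.
- env.observe(): the state, without advancing time (a new reading comes with each control period).
- env.read_camera(name): name is "side" or "top" or "wrist"; returns a dict with "img" (480x640x3 uint8, red, green, blue), "intrinsics" (3x3 intrinsics, pixels), "T" (4x4, takes a point from camera to world coordinates); the wrist camera has in their place "tool_from_camera" (4x4, takes a point from camera to tool coordinates, whose origin is the TCP and whose axes are the flange's). Camera axes: x right, y down, z forward; pixel columns grow to the right and rows downward; lengths in m; the calibration is good to about 2 mm. A picture is of the moment at which its call begins: read the wrist's pose just before it. There is no depth.
- env.hand_in(): hands the job in, once; it reports no verdict.
The state is a dict: "time": time; "joint_pos": joint angles; "qvel": joint speeds; "tau": joint torques, N m; "tool_pos": TCP position; "eef_rot": TCP orientation; "ft_force": force on the tool from outside, world axes, zero at the start; "ft_torque": the same for the moment, N m; "grip_width": opening from 0.0 (shut) to 1.0 (fully open).
Only numpy, scipy, OpenCV 4.12 (cv2) and the standard library are available. Lean on these libraries where they do the work, as an engineer would, in place of code of your own. Each camera call takes 0.05 s, during which the arm holds its last target.

## Working session

There is one attempt and no reset: what is moved stays moved. The work goes in short steps, Python scripts to look and compute and a shell command to move; the robot and the scene stay as the last step left them, time stands still between calls to the robot, and variables do not carry over. Pictures are saved under pics/ and viewed, and the job is handed in when it is done.

```bash
mkdir -p pics
cat > h.py <<'E'
import numpy as np, cv2
from plant import env
def save(name, fn, crop=None, scale=1):
    r=env.read_camera(name); im=r["img"][:,:,::-1].copy()
    if crop: x0,y0,x1,y1=crop; im=im[y0:y1,x0:x1]
    if scale!=1: im=cv2.resize(im,None,fx=scale,fy=scale,interpolation=cv2.INTER_CUBIC)
    cv2.imwrite("pics/"+fn,im); return r
def px2w(r,u,v,z,T=None):
    K=np.array(r["intrinsics"]); T=np.array(r["T"]) if T is None else T
    d=T[:3,:3]@np.linalg.solve(K,[u,v,1]); o=T[:3,3]
    return o+d*(z-o[2])/d[2]
def w2px(r,p,T=None):
    K=np.array(r["intrinsics"]); T=np.array(r["T"]) if T is None else T
    q=K@(T[:3,:3].T@(np.array(p)-T[:3,3])); return q[:2]/q[2]
E
python3 - <<'E'
from h import *
print(env.observe())
for n in("top","side","wrist"):
    r=save(n,n+"0.png")
    for k in r:
        if k!="img": print(n,k,np.round(r[k],4).tolist())
E
```

```text
{'time': 0.0, 'joint_pos': array([ 1.12468222e+00,  2.91313620e-01, -1.54126054e-01,  1.12669195e+00,
       -2.30836046e-05,  1.43148423e+00]), 'qvel': array([ 2.44994898e-04, -1.34445155e-03,  7.53898944e-04, -1.41301239e-04,
        1.96217558e-03,  5.94140018e-06]), 'tau': array([-6.69405854e-04, -5.37142074e+01,  3.31375837e+01,  1.59440737e-02,
       -1.69695204e-04,  3.89389129e-06]), 'tool_pos': array([0.15835929, 0.50004873, 0.20321511]), 'eef_rot': array([-4.79979983e-01, -3.10434174e+00,  2.01849361e-03]), 'ft_force': array([-1.27517334,  0.04346239, -0.27339076]), 'ft_torque': array([-0.03383065, -0.02062255, -0.00999537]), 'grip_width': 0.9962550489069166}
top intrinsics [[526.5773, 0.0, 326.5478], [0.0, 526.5773, 242.6345], [0.0, 0.0, 1.0]]
top T [[-0.0004, -0.9975, 0.0702, 0.481], [-1.0, 0.0011, 0.0097, -0.0379], [-0.0098, -0.0702, -0.9975, 1.3374], [0.0, 0.0, 0.0, 1.0]]
side intrinsics [[458.7028, 0.0, 321.0751], [0.0, 458.7028, 241.7829], [0.0, 0.0, 1.0]]
side T [[0.8689, -0.2947, 0.3977, 0.0601], [-0.4947, -0.4881, 0.7191, -0.98], [-0.0178, -0.8215, -0.5699, 0.785], [0.0, 0.0, 0.0, 1.0]]
wrist intrinsics [[375.9043, 0.0, 324.9458], [0.0, 375.9043, 242.2426], [0.0, 0.0, 1.0]]
wrist tool_from_camera [[-0.0003, -0.9615, -0.2749, 0.0707], [1.0, -0.0002, -0.0006, 0.0007], [0.0005, -0.2749, 0.9615, -0.1713], [0.0, 0.0, 0.0, 1.0]]
```

View pics/top0.png

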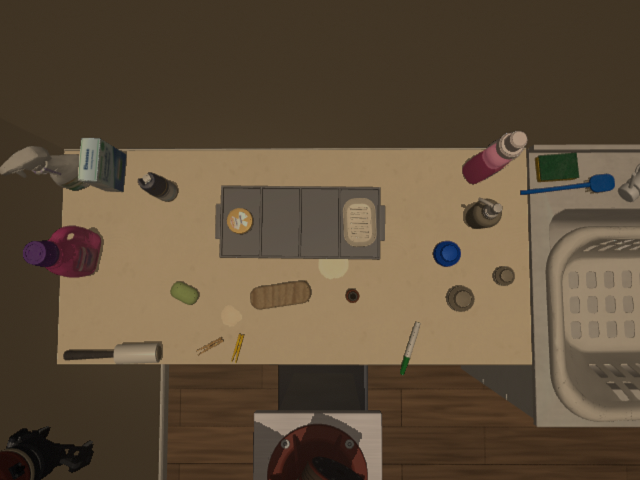

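View pics/side0.png

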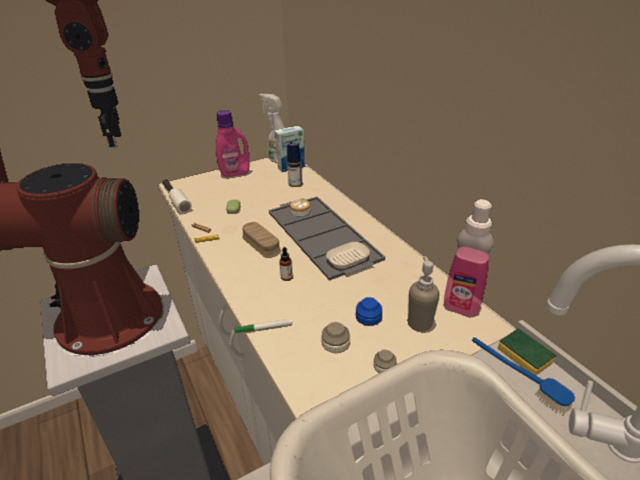

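View pics/wrist0.png

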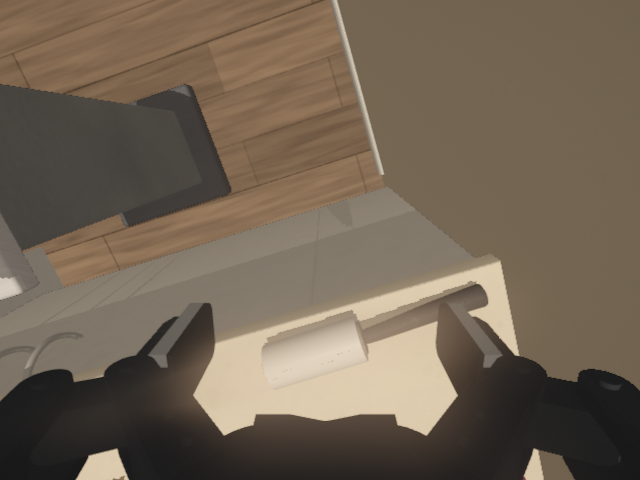

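Run:
```python
from h import *
r=env.read_camera("top"); im=r["img"][:,:,::-1]
a=cv2.resize(im[170:320,160:390],None,fx=3.45,fy=3.45,interpolation=cv2.INTER_CUBIC); cv2.imwrite("pics/topA.png",a)
b=cv2.resize(im[220:330,420:530],None,fx=5,fy=5,interpolation=cv2.INTER_CUBIC); cv2.imwrite("pics/topB.png",b)
```

```text
(no output)
```

View pics/topA.png

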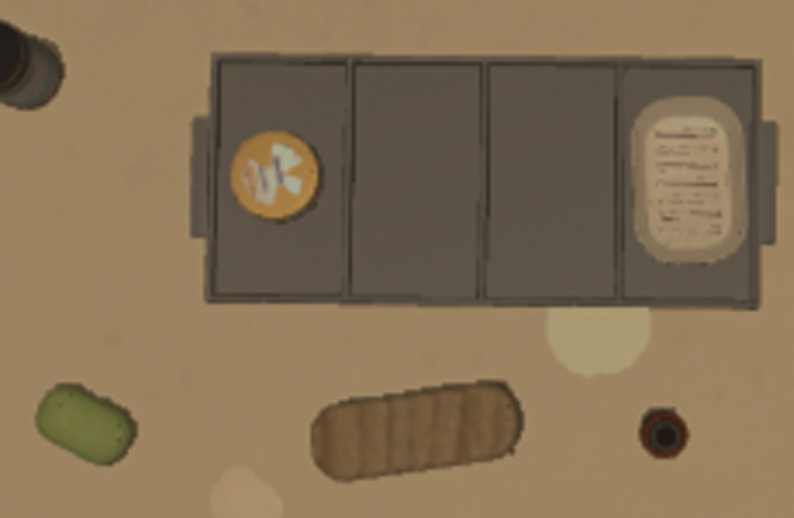

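View pics/topB.png

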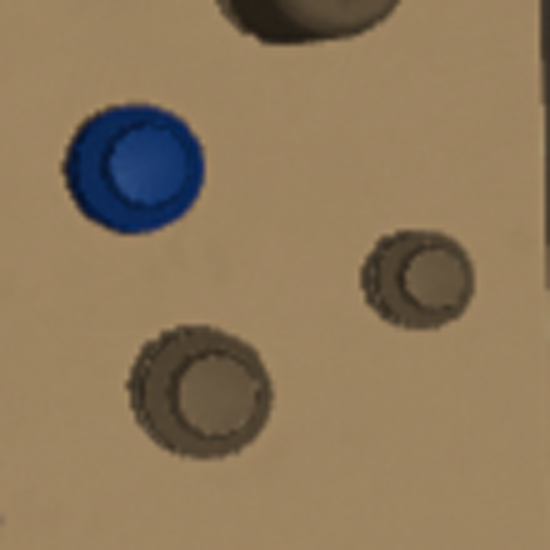

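```bash
cat > meas.py <<'E'
from h import *
r=env.read_camera("top"); im=r["img"][:,:,::-1]
A=lambda x,y:((x+.5)/3.45-.5+160,(y+.5)/3.45-.5+170)
B=lambda x,y:((x+.5)/5-.5+420,(y+.5)/5-.5+220)
W=lambda p,z: px2w(r,p[0],p[1],z)
C=[W(A(*p),.013) for p in((211,53),(762,59),(760,309),(205,301))]
C=np.array(C); print("tray corners",C[:,:2].round(4).tolist(),"ctr",C.mean(0).round(4),
 "sizes",[np.linalg.norm(C[i]-C[(i+1)%4]).round(4) for i in range(4)])
print("yaw from long edges",[np.degrees(np.arctan2(-(C[b]-C[a])[0],-(C[b]-C[a])[1])).round(2)*-1 for a,b in((0,1),(3,2))])
hsv=cv2.cvtColor(im,cv2.COLOR_BGR2HSV); lab=cv2.cvtColor(im,cv2.COLOR_BGR2LAB).astype(float)
bg=lab[270:276,240:250].reshape(-1,3).mean(0)
d=np.linalg.norm((lab-bg)*[1,2,2],axis=2)
def blob(name,box,z,th=30):
    x0,y0,x1,y1=box; m=(d[y0:y1,x0:x1]>th).astype(np.uint8)
    n,l,s,c=cv2.connectedComponentsWithStats(m); k=1+s[1:,4].argmax()
    ys,xs=np.where(l==k); pts=np.stack([xs+x0,ys+y0],1)
    w=np.array([px2w(r,u,v,z)[:2] for u,v in pts])
    rc=cv2.minAreaRect((w*1000).astype(np.float32))
    bx=cv2.boxPoints(rc); e=sorted([(np.linalg.norm(bx[i+1]-bx[i]),tuple(bx[i+1]-bx[i])) for i in(0,1)],key=lambda t:t[0])
    v=np.array(e[1][1]); ang=np.degrees(np.arctan2(v[1],v[0]))%180
    mu=w.mean(0); cv=np.cov((w-mu).T); ev,V=np.linalg.eigh(cv); pa=np.degrees(np.arctan2(V[1,1],V[0,1]))%180
    print(name,"n",len(w),"rect ctr",np.round(rc[0],1),"size",np.round(rc[1],1),"long axis deg from x",ang.round(1),"mean",(mu*1000).round(1),"pca",pa.round(1))
    return w
if __name__=="__main__":
    blob("soap",(165,275,205,312),.012); blob("brush",(245,275,317,315),.033); blob("drop",(340,282,364,308),.03)
    blob("timerL",(440,280,482,320),.0); blob("timerS",(488,260,520,292),.0); blob("blue",(430,236,466,272),0.)
    for n,p,z in(("tin top",A(275,175),.034),("dish ctr",A(689,180),.02),("bulb top",A(664,434),.102),("timer top",B(219,393),.049),("timer small top",B(437,277),.04)):
        print(n,W(p,z).round(4), p)
E
python3 meas.py
```

```text
tray corners [[0.7215, 0.2442], [0.7162, -0.162], [0.5322, -0.1592], [0.5384, 0.2461]] ctr [0.6271 0.0423 0.013 ] sizes [np.float64(0.4062), np.float64(0.184), np.float64(0.4053), np.float64(0.1831)]
yaw from long edges [np.float64(-0.75), np.float64(-0.87)]
soap n 493 rect ctr [449.5 331.8] size [73.7 46.7] long axis deg from x 63.8 mean [449.1 331.7] pca 64.8
brush n 1381 rect ctr [445.3  88.8] size [ 58.8 153.2] long axis deg from x 98.4 mean [445.   88.8] pca 98.5
drop n 178 rect ctr [443.2 -88. ] size [34.6 34.4] long axis deg from x 90.0 mean [443.2 -87.5] pca 22.4
timerL n 614 rect ctr [ 434.5 -359.8] size [72.  65.4] long axis deg from x 71.5 mean [ 434.8 -360. ] pca 72.2
timerS n 370 rect ctr [ 491.4 -470.7] size [55.6 47.9] long axis deg from x 90.0 mean [ 491.6 -471. ] pca 89.0
blue n 605 rect ctr [ 547.1 -328. ] size [71.1 63.5] long axis deg from x 89.9 mean [ 547.8 -328.9] pca 96.5
tin top [0.6285 0.1921 0.034 ] (239.35507246376812, 220.3695652173913)
dish ctr [ 0.626  -0.1076  0.02  ] (359.3550724637681, 221.81884057971013)
bulb top [ 0.4442 -0.0855  0.102 ] (352.1086956521739, 295.44202898550725)
timer top [ 0.436  -0.3577  0.049 ] (463.4, 298.2)
timer small top [ 0.4922 -0.4676  0.04  ] (507.0, 275.0)
```

```bash
python3 -m handwheel '[{"dx":2.4,"dy":-1.4,"az":6.8,"jaw":1},{"dx":2.4,"dy":-1.4,"az":6.8,"jaw":1},{"dx":2.4,"dy":-1.4,"az":6.8,"jaw":1},{"dx":2.4,"dy":-1.4,"az":6.8,"jaw":1},{"dx":2.4,"dy":-1.4,"az":6.8,"jaw":1},{"dx":2.4,"dy":-1.4,"az":6.8,"jaw":1},{"dx":2.4,"dy":-1.4,"az":6.8,"jaw":1},{"dx":2.4,"dy":-1.4,"az":6.8,"jaw":1},{"dx":2.4,"dy":-1.4,"az":6.8,"jaw":1},{"dx":2.4,"dy":-1.4,"az":6.8,"jaw":1}]'
cat > st.py <<'E'
import sys
from h import *
from scipy.spatial.transform import Rotation as R
def st(tx=None,ty=None,tz=None,psi=None):
    o=env.observe(); M=R.from_rotvec(o["eef_rot"]).as_matrix(); p=o["tool_pos"]
    a=np.degrees(np.arctan2(M[1,1],M[0,1]))
    print("t",round(o["time"],2),"pos",(p*100).round(2),"jaw ang",a.round(2),"zaxis",M[:,2].round(3),"grip",round(o["grip_width"],3),"mm",round(85*o["grip_width"],1),"F",o["ft_force"].round(1),"q1,q6",np.degrees(o["joint_pos"][[0,5]]).round(0))
    if tx is not None:
        # tilt fix
        print("go dx dy dz cm",((np.array([tx,ty,tz])-p)*100).round(2),"az",round(((psi-a+90)%180)-90,2))
        want=np.array([0,0,-1.]); c=np.degrees(np.cross(M[:,2],want)); print("tilt fix ax ay",c.round(2))
    return o,M
if __name__=="__main__": st(*map(float,sys.argv[1:]))
E
python3 st.py .4493 .3318 .12 154.3
```

```text
t 0.25 pos [15.85 50.03 20.35] jaw ang 72.42 zaxis [-0.    -0.001 -1.   ] grip 0.997 mm 84.7 F [ 0.   0.9 -0.1] q1,q6 [64. 82.]
go dx dy dz cm [ 29.08 -16.85  -8.35] az 81.88
tilt fix ax ay [ 0.03 -0.02  0.  ]$[0]: bad value
```

```bash
python3 -m handwheel '[{"dx":2.4,"dy":-1.4,"dz":0,"ax":0,"ay":0,"az":6.8,"jaw":1},{"dx":2.4,"dy":-1.4,"dz":0,"ax":0,"ay":0,"az":6.8,"jaw":1},{"dx":2.4,"dy":-1.4,"dz":0,"ax":0,"ay":0,"az":6.8,"jaw":1},{"dx":2.4,"dy":-1.4,"dz":0,"ax":0,"ay":0,"az":6.8,"jaw":1}]'; python3 st.py .4493 .3318 .12 154.3
```

```text
time: 0.58
tool_pos: [0.253, 0.4444, 0.203]
eef_rot: [0.292, -3.126, 0.001]
ft_force: [-0.1, -0.5, -0.5]
grip_width: 1.001
t 0.58 pos [25.3  44.44 20.3 ] jaw ang 100.67 zaxis [-0.002 -0.001 -1.   ] grip 1.001 mm 85.1 F [-0.1 -0.5 -0.5] q1,q6 [52. 41.]
go dx dy dz cm [ 19.63 -11.26  -8.3 ] az 53.63
tilt fix ax ay [ 0.04 -0.11  0.  ]
```

```bash
python3 -m handwheel '[{"dx":2.45,"dy":-1.4,"dz":-0.8,"ax":0,"ay":0,"az":6.7,"jaw":1},{"dx":2.45,"dy":-1.4,"dz":-0.8,"ax":0,"ay":0,"az":6.7,"jaw":1},{"dx":2.45,"dy":-1.4,"dz":-0.8,"ax":0,"ay":0,"az":6.7,"jaw":1},{"dx":2.45,"dy":-1.4,"dz":-0.8,"ax":0,"ay":0,"az":6.7,"jaw":1},{"dx":2.45,"dy":-1.4,"dz":-0.8,"ax":0,"ay":0,"az":6.7,"jaw":1},{"dx":2.45,"dy":-1.4,"dz":-0.8,"ax":0,"ay":0,"az":6.7,"jaw":1},{"dx":2.45,"dy":-1.4,"dz":-0.8,"ax":0,"ay":0,"az":6.7,"jaw":1},{"dx":2.45,"dy":-1.4,"dz":-0.8,"ax":0,"ay":0,"az":6.7,"jaw":1},{"dx":0,"dy":0,"dz":0,"ax":0,"ay":0,"az":0,"jaw":1}]'
cat > wv.py <<'E'
import sys
from st import *
def tf():
    o=env.observe(); M=np.eye(4); M[:3,:3]=R.from_rotvec(o["eef_rot"]).as_matrix(); M[:3,3]=o["tool_pos"]; return M
def look(fn,marks=()):
    T0=tf(); r=env.read_camera("wrist"); T=T0@np.array(r["tool_from_camera"]); im=r["img"][:,:,::-1].copy()
    for m in marks:
        u,v=w2px(r,m,T); cv2.drawMarker(im,(int(round(u)),int(round(v))),(0,0,255),cv2.MARKER_CROSS,12,1)
    cv2.imwrite("pics/"+fn,im); return r,T
E
python3 - <<'E'
from wv import *
st(.4493,.3318,.007,154.3)
c=np.array([.4493,.3318,.021]); a=np.radians(64.3); L=np.array([np.cos(a),np.sin(a),0])*.036; S=np.array([-np.sin(a),np.cos(a),0])*.022
look("w1.png",[c,c+L,c-L,c+S,c-S])
E
```

```text
time: 1.33
tool_pos: [0.4617, 0.3236, 0.1364]
eef_rot: [-1.744, 2.613, 0.001]
ft_force: [-0.8, -0.3, -0.4]
grip_width: 1.001
t 1.33 pos [46.17 32.36 13.64] jaw ang 157.45 zaxis [-0.     0.001 -1.   ] grip 1.001 mm 85.1 F [-0.8 -0.3 -0.4] q1,q6 [ 28. -40.]
go dx dy dz cm [ -1.24   0.82 -12.94] az -3.15
tilt fix ax ay [-0.03 -0.02 -0.  ]
```

View pics/w1.png

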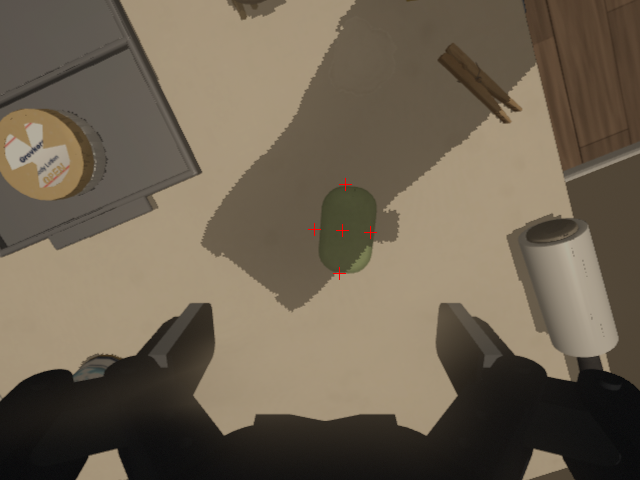

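```bash
python3 -m handwheel '[{"dx":-0.7,"dy":0.45,"dz":-3,"ax":0,"ay":0,"az":-1.5,"jaw":1},{"dx":-0.65,"dy":0.45,"dz":-3,"ax":0,"ay":0,"az":-1.6,"jaw":1},{"dx":0,"dy":0,"dz":-3,"ax":0,"ay":0,"az":0,"jaw":1},{"dx":0,"dy":0,"dz":-1,"ax":0,"ay":0,"az":0,"jaw":1},{"dx":0,"dy":0,"dz":0,"ax":0,"ay":0,"az":0,"jaw":1}]'; python3 st.py .448 .3325 .007 154.3
```

```text
time: 1.8
tool_pos: [0.4444, 0.336, 0.0357]
eef_rot: [-1.641, 2.675, 0.004]
ft_force: [-0.7, -0.2, 0.4]
grip_width: 1.002
t 1.8 pos [44.44 33.6   3.57] jaw ang 153.06 zaxis [ 0.001  0.004 -1.   ] grip 1.002 mm 85.2 F [-0.7 -0.2  0.4] q1,q6 [ 29. -34.]
go dx dy dz cm [ 0.36 -0.35 -2.87] az 1.24
tilt fix ax ay [-0.24  0.08  0.  ]
```

```bash
python3 -m handwheel '[{"dx":0.3,"dy":-0.3,"dz":-1.2,"ax":-0.2,"ay":0,"az":1,"jaw":1},{"dx":0,"dy":0,"dz":-0.9,"ax":0,"ay":0,"az":0,"jaw":1},{"dx":0,"dy":0,"dz":-0.4,"ax":0,"ay":0,"az":0,"jaw":1},{"dx":0,"dy":0,"dz":0,"ax":0,"ay":0,"az":0,"jaw":1}]'; python3 st.py .448 .3325 .007 154.3
```

```text
time: 2.13
tool_pos: [0.447, 0.3346, 0.0107]
eef_rot: [-1.665, 2.66, -0.0]
ft_force: [-0.4, 0.1, 0.0]
grip_width: 1.0
t 2.13 pos [44.7  33.46  1.07] jaw ang 154.09 zaxis [ 0.003  0.002 -1.   ] grip 1.0 mm 85.0 F [-0.4  0.1  0. ] q1,q6 [ 29. -35.]
go dx dy dz cm [ 0.1  -0.21 -0.37] az 0.21
tilt fix ax ay [-0.09  0.16  0.  ]
```

```bash
python3 -m handwheel '[{"dx":0.1,"dy":-0.2,"dz":-0.35,"ax":0,"ay":0.1,"az":0.2,"jaw":1},{"dx":0,"dy":0,"dz":0,"ax":0,"ay":0,"az":0,"jaw":-1},{"dx":0,"dy":0,"dz":0,"ax":0,"ay":0,"az":0,"jaw":-1},{"dx":0,"dy":0,"dz":0,"ax":0,"ay":0,"az":0,"jaw":-1},{"dx":0,"dy":0,"dz":0,"ax":0,"ay":0,"az":0,"jaw":-1},{"dx":0,"dy":0,"dz":0,"ax":0,"ay":0,"az":0,"jaw":-1},{"dx":0,"dy":0,"dz":0,"ax":0,"ay":0,"az":0,"jaw":-1},{"dx":0,"dy":0,"dz":0,"ax":0,"ay":0,"az":0,"jaw":-1}]'
python3 - <<'E'
from wv import *
st(.448,.3325,.007,154.3); look("w2.png"); save("side","s2.png",(190,170,330,270),5)
E
```

```text
time: 2.8
tool_pos: [0.4503, 0.3334, 0.0094]
eef_rot: [-1.667, 2.656, 0.001]
ft_force: [-0.9, 0.5, -0.1]
grip_width: 0.002
t 2.8 pos [45.03 33.34  0.94] jaw ang 154.23 zaxis [ 0.005  0.004 -1.   ] grip 0.002 mm 0.2 F [-0.9  0.5 -0.1] q1,q6 [ 29. -35.]
go dx dy dz cm [-0.23 -0.09 -0.24] az 0.07
tilt fix ax ay [-0.22  0.27  0.  ]
```

View pics/w2.png

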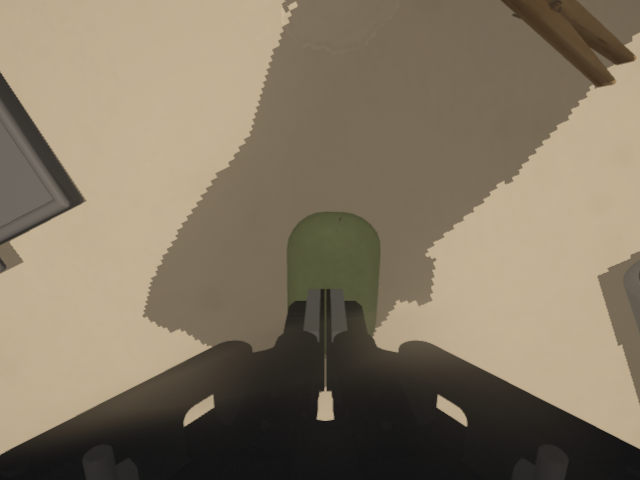

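View pics/s2.png

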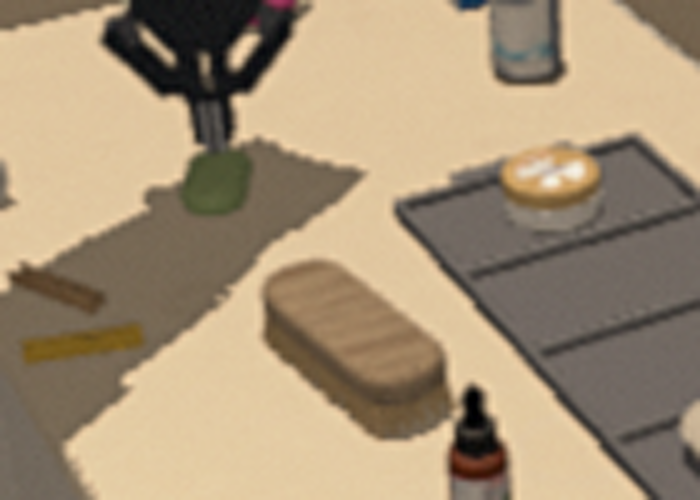

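Run:
```python
from wv import *
T0=tf(); r=env.read_camera("wrist"); T=T0@np.array(r["tool_from_camera"])
print("tcp px",w2px(r,T0[:3,3],T))
for p in((332,212),(288,250),(380,250)): print(px2w(r,*p,.012,T))
s=env.read_camera("side")
print("tcp side",w2px(s,T0[:3,3]), "soap c", w2px(s,[.449,.332,.01]), "tcp+2cm",w2px(s,T0[:3,3]+[0,0,.02]))
im=s["img"][:,:,::-1]; cv2.imwrite("pics/s3.png",cv2.resize(im[170:230,205:265],None,fx=10,fy=10,interpolation=cv2.INTER_CUBIC))
```

```text
tcp px [322.89535967 282.26058188]
[0.4310075  0.30324457 0.012     ]
[0.45740818 0.3106518  0.012     ]
[0.41854298 0.32939285 0.012     ]
tcp side [232.73326074 206.42702826] soap c [232.50128138 206.5369599 ] tcp+2cm [231.96880542 201.23828172]
```

View pics/s3.png

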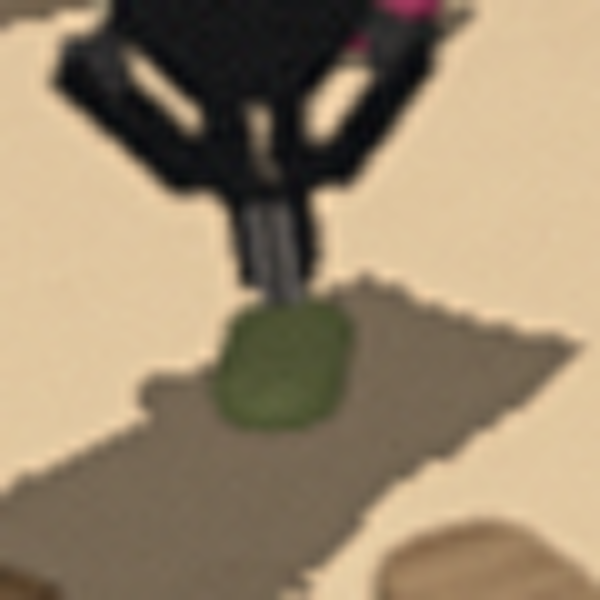

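```bash
python3 -m handwheel '[{"dx":0,"dy":0,"dz":0,"ax":0,"ay":0,"az":0,"jaw":1},{"dx":0,"dy":0,"dz":0,"ax":0,"ay":0,"az":0,"jaw":1},{"dx":0,"dy":0,"dz":0,"ax":0,"ay":0,"az":0,"jaw":1},{"dx":0,"dy":0,"dz":0,"ax":0,"ay":0,"az":0,"jaw":1},{"dx":0,"dy":0,"dz":0,"ax":0,"ay":0,"az":0,"jaw":1},{"dx":0,"dy":0,"dz":0,"ax":0,"ay":0,"az":0,"jaw":1}]'
python3 - <<'E'
from wv import *
st(.448,.3325,.007,154.3); look("w4.png"); 
s=env.read_camera("side")
im=s["img"][:,:,::-1]; cv2.imwrite("pics/s4.png",cv2.resize(im[165:235,200:270],None,fx=8,fy=8,interpolation=cv2.INTER_CUBIC))
E
```

```text
time: 3.5
tool_pos: [0.45, 0.3333, 0.0092]
eef_rot: [-1.667, 2.656, 0.001]
ft_force: [-1.4, -0.7, 0.9]
grip_width: 0.847
t 3.5 pos [45.   33.33  0.92] jaw ang 154.24 zaxis [ 0.004  0.004 -1.   ] grip 0.847 mm 72.0 F [-1.4 -0.7  0.9] q1,q6 [ 29. -35.]
go dx dy dz cm [-0.2  -0.08 -0.22] az 0.06
tilt fix ax ay [-0.21  0.25  0.  ]
```

View pics/w4.png

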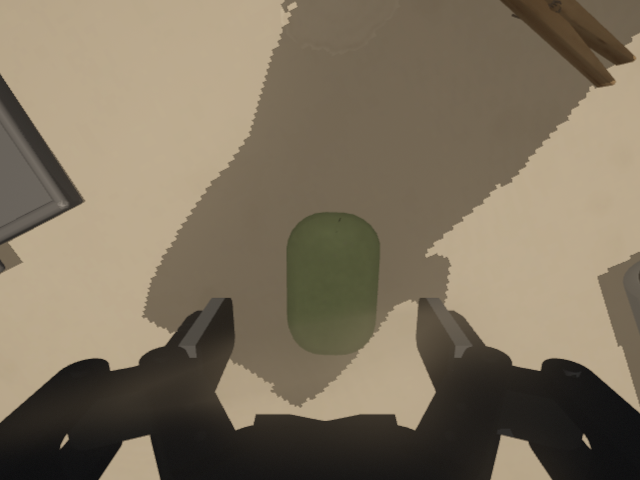

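View pics/s4.png

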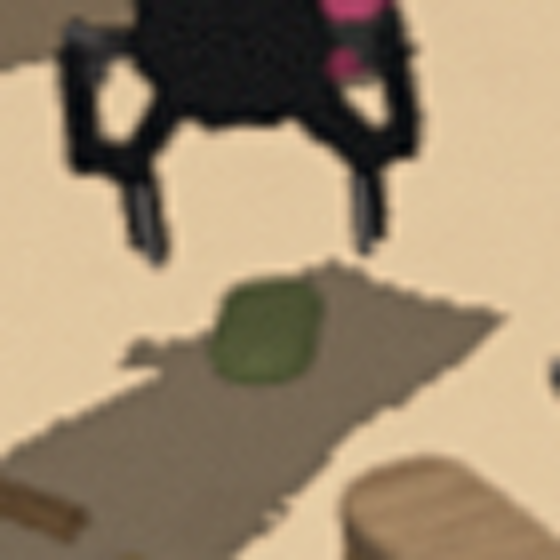

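Run:
```python
from wv import *
T0=tf(); s=env.read_camera("side")
print(env.observe()["grip_width"])
for z in(0,-.01,-.02,-.025,-.03,-.035,-.04):
    print(z,[w2px(s,(T0@[0,y,z,1])[:3]).round(1).tolist() for y in(-.043,-.036,.036,.043)])
r=env.read_camera("wrist"); T=np.array(r["tool_from_camera"])
for z in(0,-.01,-.02,-.03,-.04,-.05):
    print("w",z,[w2px(r,(x,.036,z),T).round(0).tolist() for x in(-.011,0,.011)])
```

```text
0.9995018819711995
0 [[245.5, 205.9], [243.4, 206.0], [221.9, 207.1], [219.8, 207.2]]
-0.01 [[245.2, 203.3], [243.1, 203.4], [221.5, 204.5], [219.4, 204.6]]
-0.02 [[244.9, 200.7], [242.7, 200.8], [221.0, 201.9], [218.9, 202.0]]
-0.025 [[244.7, 199.4], [242.6, 199.5], [220.8, 200.6], [218.7, 200.7]]
-0.03 [[244.5, 198.1], [242.4, 198.2], [220.6, 199.3], [218.5, 199.4]]
-0.035 [[244.3, 196.8], [242.2, 196.9], [220.4, 198.0], [218.2, 198.1]]
-0.04 [[244.2, 195.4], [242.0, 195.5], [220.2, 196.6], [218.0, 196.7]]
w 0 [[395.0, 303.0], [397.0, 282.0], [398.0, 261.0]]
w -0.01 [[399.0, 312.0], [401.0, 290.0], [402.0, 268.0]]
w -0.02 [[403.0, 322.0], [405.0, 299.0], [406.0, 276.0]]
w -0.03 [[408.0, 334.0], [410.0, 310.0], [412.0, 285.0]]
w -0.04 [[414.0, 346.0], [416.0, 321.0], [417.0, 295.0]]
w -0.05 [[420.0, 361.0], [422.0, 334.0], [424.0, 307.0]]
```

```bash
python3 -m handwheel '[{"dx":0,"dy":0,"dz":-0.9,"ax":-0.2,"ay":0.2,"az":0,"jaw":1},{"dx":0,"dy":0,"dz":-0.8,"ax":0,"ay":0,"az":0,"jaw":1},{"dx":0,"dy":0,"dz":0,"ax":0,"ay":0,"az":0,"jaw":1}]'
python3 - <<'E'
from wv import *
st(.448,.3325,-.021,154.3); r,T=look("w5.png"); 
print([px2w(r,u,v,.0105,T).round(4) for u,v in((333,305),(288,300))])
s=env.read_camera("side")
im=s["img"][:,:,::-1]; cv2.imwrite("pics/s5.png",cv2.resize(im[165:235,200:270],None,fx=8,fy=8,interpolation=cv2.INTER_CUBIC))
E
```

```text
time: 3.95
tool_pos: [0.4504, 0.3335, -0.0091]
eef_rot: [-1.67, 2.66, -0.001]
ft_force: [-1.1, -0.7, -0.6]
grip_width: 1.0
t 3.95 pos [45.04 33.35 -0.91] jaw ang 154.23 zaxis [ 0.001  0.    -1.   ] grip 1.0 mm 85.0 F [-1.1 -0.7 -0.6] q1,q6 [ 29. -35.]
go dx dy dz cm [-0.24 -0.1  -1.19] az 0.07
tilt fix ax ay [-0.01  0.08  0.  ]
[array([0.4475, 0.338 , 0.0105]), array([0.4642, 0.3272, 0.0105])]
```

View pics/w5.png

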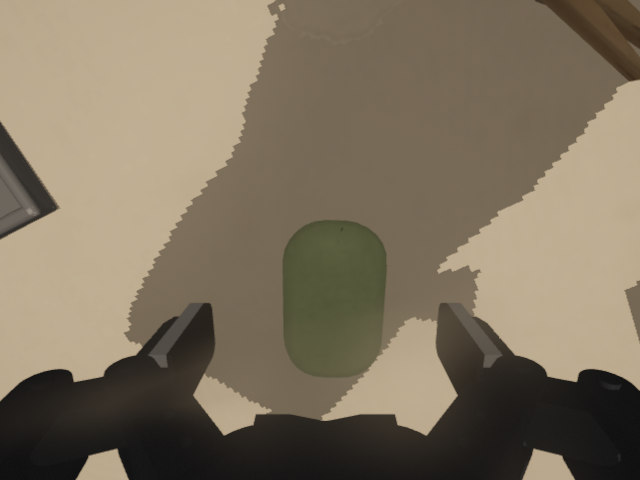

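View pics/s5.png

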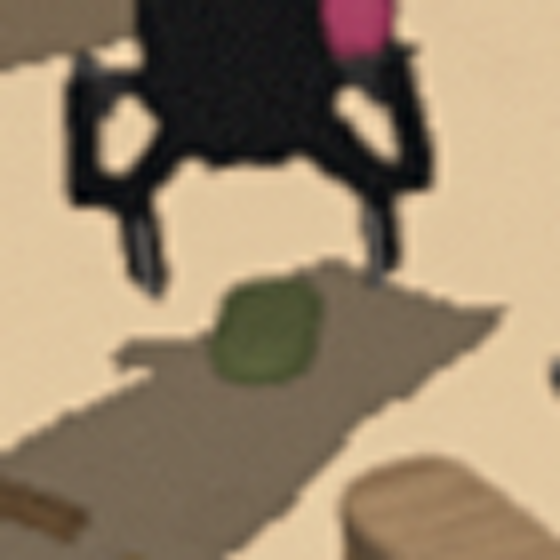

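```bash
python3 -m handwheel '[{"dx":-0.4,"dy":0.2,"dz":-0.6,"ax":0,"ay":0.1,"az":0,"jaw":1},{"dx":0,"dy":0,"dz":-0.5,"ax":0,"ay":0,"az":0,"jaw":1},{"dx":0,"dy":0,"dz":0,"ax":0,"ay":0,"az":0,"jaw":1}]'
python3 - <<'E'
from wv import *
st(.446,.3355,-.021,154.3); r,T=look("w6.png"); 
s=env.read_camera("side")
im=s["img"][:,:,::-1]; cv2.imwrite("pics/s6.png",cv2.resize(im[165:235,200:270],None,fx=8,fy=8,interpolation=cv2.INTER_CUBIC))
E
```

```text
time: 4.3
tool_pos: [0.4465, 0.336, -0.02]
eef_rot: [-1.67, 2.66, 0.001]
ft_force: [-0.6, 0.0, 0.7]
grip_width: 1.002
t 4.3 pos [44.65 33.6  -2.  ] jaw ang 154.23 zaxis [ 0.     0.001 -1.   ] grip 1.002 mm 85.1 F [-0.6  0.   0.7] q1,q6 [ 29. -35.]
go dx dy dz cm [-0.05 -0.05 -0.1 ] az 0.07
tilt fix ax ay [-0.05  0.02  0.  ]
```

View pics/s6.png

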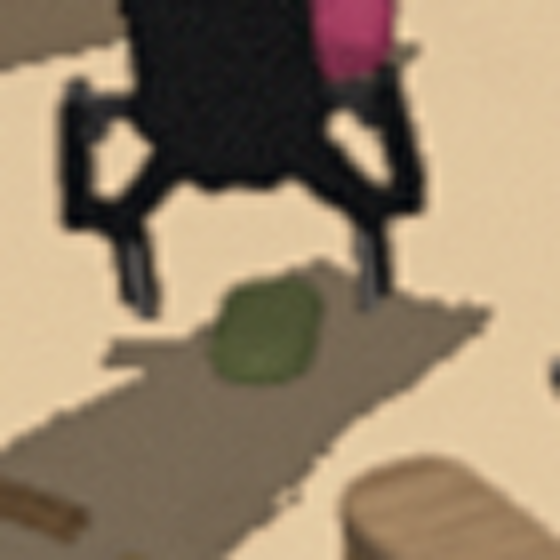

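```bash
python3 -m handwheel '[{"dx":0,"dy":0,"dz":-0.1,"ax":0,"ay":0,"az":0,"jaw":-1},{"dx":0,"dy":0,"dz":0,"ax":0,"ay":0,"az":0,"jaw":-1},{"dx":0,"dy":0,"dz":0,"ax":0,"ay":0,"az":0,"jaw":-1},{"dx":0,"dy":0,"dz":0,"ax":0,"ay":0,"az":0,"jaw":-1},{"dx":0,"dy":0,"dz":0,"ax":0,"ay":0,"az":0,"jaw":-1},{"dx":0,"dy":0,"dz":0,"ax":0,"ay":0,"az":0,"jaw":-1},{"dx":0,"dy":0,"dz":0,"ax":0,"ay":0,"az":0,"jaw":-1}]'
python3 - <<'E'
from wv import *
st(.446,.3355,-.021,154.3); r,T=look("w7.png"); 
s=env.read_camera("side")
im=s["img"][:,:,::-1]; cv2.imwrite("pics/s7.png",cv2.resize(im[165:235,200:270],None,fx=8,fy=8,interpolation=cv2.INTER_CUBIC))
E
```

```text
time: 4.98
tool_pos: [0.4473, 0.3365, -0.0191]
eef_rot: [-1.669, 2.659, 0.001]
ft_force: [0.1, 0.3, -1.3]
grip_width: 0.477
t 4.98 pos [44.73 33.65 -1.91] jaw ang 154.23 zaxis [ 0.002  0.002 -1.   ] grip 0.477 mm 40.6 F [ 0.1  0.3 -1.3] q1,q6 [ 29. -35.]
go dx dy dz cm [-0.13 -0.1  -0.19] az 0.07
tilt fix ax ay [-0.11  0.11  0.  ]
```

View pics/s7.png

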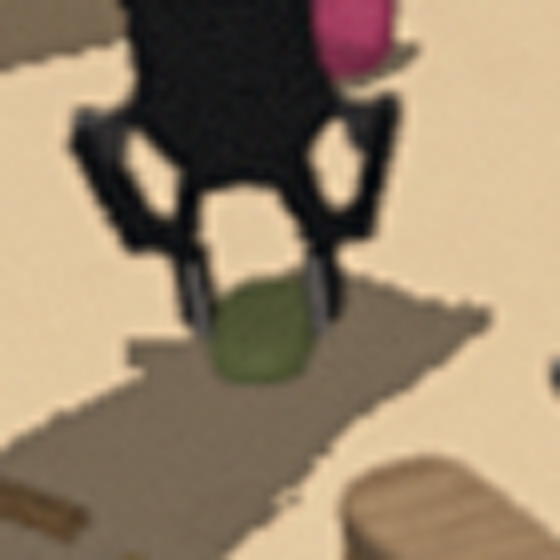

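View pics/w7.png

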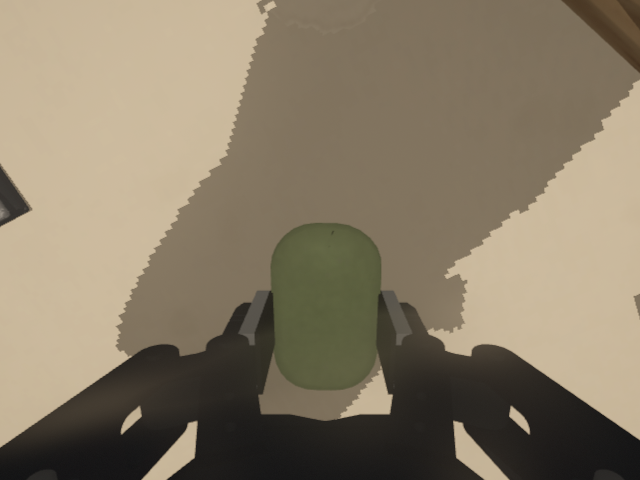

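```bash
python3 -m handwheel '[{"dx":0,"dy":0,"dz":0.5,"ax":0,"ay":0,"az":0,"jaw":-1},{"dx":0,"dy":0,"dz":1,"ax":0,"ay":0,"az":0,"jaw":-1},{"dx":0,"dy":0,"dz":1.5,"ax":0,"ay":0,"az":0,"jaw":-1},{"dx":0,"dy":0,"dz":2,"ax":0,"ay":0,"az":0,"jaw":-1},{"dx":0,"dy":0,"dz":1,"ax":0,"ay":0,"az":0,"jaw":-1},{"dx":0,"dy":0,"dz":0,"ax":0,"ay":0,"az":0,"jaw":-1}]'
python3 - <<'E'
from wv import *
st(.6249,-.1077,.10,89.2); r,T=look("w8.png"); 
s=env.read_camera("side")
im=s["img"][:,:,::-1]; cv2.imwrite("pics/s8.png",cv2.resize(im[150:220,200:270],None,fx=8,fy=8,interpolation=cv2.INTER_CUBIC))
E
```

```text
time: 5.58
tool_pos: [0.4462, 0.3357, 0.0453]
eef_rot: [-1.67, 2.661, 0.001]
ft_force: [0.6, 0.7, -1.2]
grip_width: 0.472
t 5.58 pos [44.62 33.57  4.53] jaw ang 154.22 zaxis [-0.     0.001 -1.   ] grip 0.472 mm 40.1 F [ 0.6  0.7 -1.2] q1,q6 [ 29. -35.]
go dx dy dz cm [ 17.87 -44.34   5.47] az -65.02
tilt fix ax ay [-0.04 -0.   -0.  ]
```

View pics/s8.png

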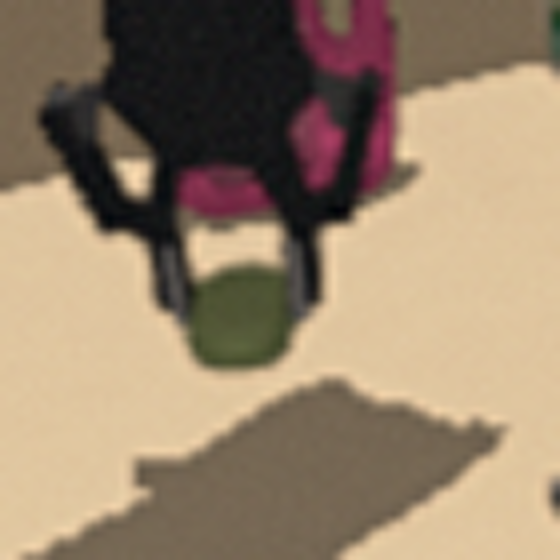

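View pics/w8.png

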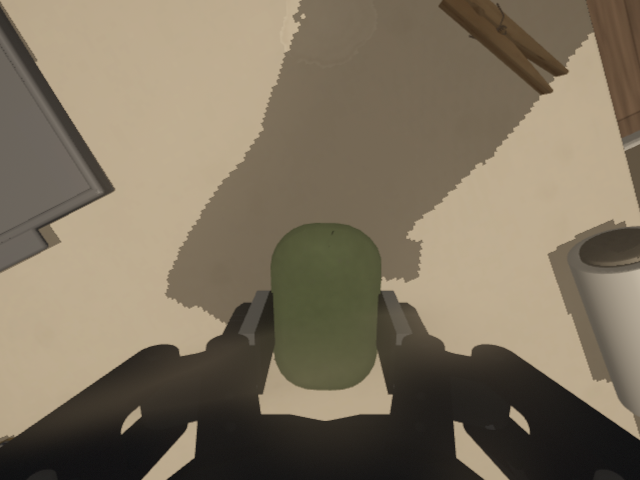

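```bash
python3 -m handwheel '[{"dx":1.0,"dy":-2.5,"dz":1.5,"ax":0,"ay":0,"az":-5.5,"jaw":-1},{"dx":1.4,"dy":-3.5,"dz":1.5,"ax":0,"ay":0,"az":-5.5,"jaw":-1},{"dx":1.5,"dy":-3.7,"dz":1,"ax":0,"ay":0,"az":-5.5,"jaw":-1},{"dx":1.5,"dy":-3.7,"dz":1,"ax":0,"ay":0,"az":-5.5,"jaw":-1},{"dx":1.5,"dy":-3.7,"dz":0,"ax":0,"ay":0,"az":-5.5,"jaw":-1},{"dx":1.5,"dy":-3.7,"dz":0,"ax":0,"ay":0,"az":-5.5,"jaw":-1},{"dx":1.5,"dy":-3.7,"dz":0,"ax":0,"ay":0,"az":-5.5,"jaw":-1},{"dx":1.5,"dy":-3.7,"dz":0,"ax":0,"ay":0,"az":-5.5,"jaw":-1},{"dx":1.5,"dy":-3.7,"dz":0,"ax":0,"ay":0,"az":-5.5,"jaw":-1},{"dx":1.2,"dy":-3,"dz":0,"ax":0,"ay":0,"az":-5.5,"jaw":-1}]'; python3 st.py .6249 -.1077 .10 89.2
```

```text
time: 6.52
tool_pos: [0.5828, -0.0243, 0.0887]
eef_rot: [0.205, -3.127, -0.011]
ft_force: [0.9, 0.1, -1.7]
grip_width: 0.476
t 6.52 pos [58.28 -2.43  8.87] jaw ang 97.52 zaxis [-0.008  0.007 -1.   ] grip 0.476 mm 40.4 F [ 0.9  0.1 -1.7] q1,q6 [-10. -17.]
go dx dy dz cm [ 4.21 -8.34  1.13] az -8.32
tilt fix ax ay [-0.37 -0.45 -0.  ]
```

```bash
python3 -m handwheel '[{"dx":1.7,"dy":-3.2,"dz":0.5,"ax":-0.3,"ay":-0.3,"az":-3,"jaw":-1},{"dx":0.8,"dy":-1.6,"dz":0,"ax":0,"ay":0,"az":-1,"jaw":-1},{"dx":0.2,"dy":-0.4,"dz":0,"ax":0,"ay":0,"az":0,"jaw":-1},{"dx":0,"dy":0,"dz":0,"ax":0,"ay":0,"az":0,"jaw":-1}]'
python3 - <<'E'
from wv import *
st(.6249,-.1077,.10,89.2)
t=np.radians(-.8); ex=np.array([np.cos(t),np.sin(t),0]); ey=np.array([-np.sin(t),np.cos(t),0]); c=np.array([.627,.0422,0]); z=np.array([0,0,1])
m=[c+ey*b+ex*sx*.092+z*.013 for b in(-.2,-.1,0,.1) for sx in(-1,1)]
d=c-.15*ey+z*.025; m+= [d+ex*s*.061 for s in(-1,1)]+[d+ey*s*.041 for s in(-1,1)]
look("w9.png",m)
E
```

```text
time: 6.85
tool_pos: [0.6103, -0.0867, 0.0895]
eef_rot: [0.067, -3.135, -0.002]
ft_force: [-0.8, -0.1, -0.4]
grip_width: 0.473
t 6.85 pos [61.03 -8.67  8.95] jaw ang 92.46 zaxis [-0.006  0.001 -1.   ] grip 0.473 mm 40.2 F [-0.8 -0.1 -0.4] q1,q6 [-15. -17.]
go dx dy dz cm [ 1.46 -2.1   1.05] az -3.26
tilt fix ax ay [-0.06 -0.36 -0.  ]
```

View pics/w9.png

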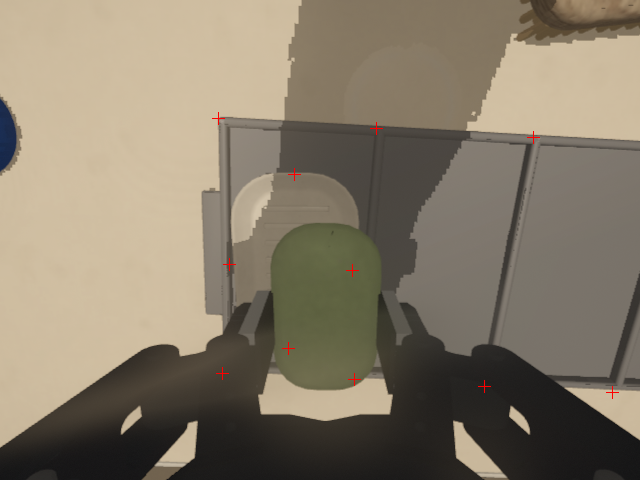

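Run:
```python
from wv import *
T0=tf(); r=env.read_camera("wrist"); T=T0@np.array(r["tool_from_camera"])
im=r["img"][:,:,::-1]; cv2.imwrite("pics/w9b.png",cv2.resize(im[110:270,190:430],None,fx=3.3,fy=3.3,interpolation=cv2.INTER_CUBIC))
```

```text
(no output)
```

View pics/w9b.png

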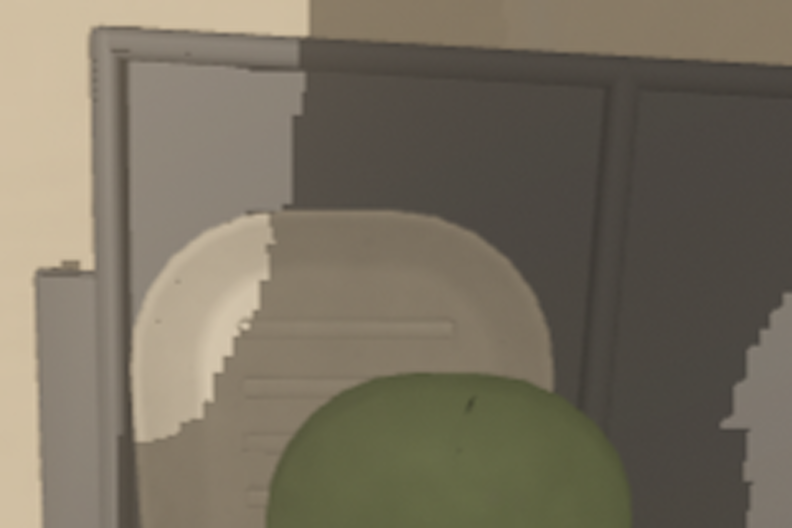

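Run:
```python
from wv import *
T0=tf(); r=env.read_camera("wrist"); T=T0@np.array(r["tool_from_camera"])
f=lambda x,y,z: px2w(r,190+(x+.5)/3.3-.5,110+(y+.5)/3.3-.5,z,T)
a,b=f(133,370,.025),f(554,370,.025); print("rim",a[:2].round(4),b[:2].round(4),((a+b)/2)[:2].round(4),np.linalg.norm(a-b).round(4))
a,b=f(245,327,.012),f(455,327,.012); print("rib",a[:2].round(4),b[:2].round(4),((a+b)/2)[:2].round(4))
print("top edge",f(340,211,.025)[:2].round(4),"corner",f(93,28,.013)[:2].round(4), "div top",f(622,68,.013)[:2].round(4))
```

```text
rim [ 0.595  -0.1456] [ 0.5913 -0.0637] [ 0.5931 -0.1047] 0.082
rib [ 0.588  -0.1259] [ 0.5861 -0.0832] [ 0.587  -0.1045]
top edge [ 0.5626 -0.106 ] corner [ 0.5314 -0.1547] div top [ 0.5342 -0.0535]
```

```bash
python3 -m handwheel '[{"dx":0.7,"dy":-0.9,"dz":-1.0,"ax":0,"ay":-0.3,"az":-1.4,"jaw":-1},{"dx":0.5,"dy":-0.6,"dz":-1.5,"ax":0,"ay":0,"az":-1.2,"jaw":-1},{"dx":0.1,"dy":-0.1,"dz":-1.5,"ax":0,"ay":0,"az":-0.2,"jaw":-1},{"dx":0,"dy":0,"dz":-1,"ax":0,"ay":0,"az":0,"jaw":-1},{"dx":0,"dy":0,"dz":0,"ax":0,"ay":0,"az":0,"jaw":-1}]'; python3 st.py .6255 -.1055 -.0075 89.2
```

```text
time: 7.42
tool_pos: [0.6229, -0.0969, 0.0349]
eef_rot: [-0.005, -3.141, -0.004]
ft_force: [-0.4, 0.0, -0.6]
grip_width: 0.475
t 7.42 pos [62.29 -9.69  3.49] jaw ang 89.83 zaxis [-0.001  0.002 -1.   ] grip 0.475 mm 40.4 F [-0.4  0.  -0.6] q1,q6 [-16. -15.]
go dx dy dz cm [ 0.26 -0.86 -4.24] az -0.63
tilt fix ax ay [-0.13 -0.06 -0.  ]
```

```bash
python3 -m handwheel '[{"dx":0.25,"dy":-0.8,"dz":-0.8,"ax":0,"ay":0,"az":-0.6,"jaw":-1},{"dx":0,"dy":0,"dz":-1,"ax":0,"ay":0,"az":0,"jaw":-1},{"dx":0,"dy":0,"dz":0,"ax":0,"ay":0,"az":0,"jaw":-1}]'
python3 - <<'E'
from wv import *
st(.6255,-.1055,-.0075,89.2); look("w10.png"); r=save("top","t10.png",(200,170,400,310),4)
save("side","s10.png",(290,180,400,290),5)
E
```

```text
time: 7.67
tool_pos: [0.6251, -0.1048, 0.0141]
eef_rot: [-0.022, -3.139, -0.004]
ft_force: [-0.9, 0.9, -1.2]
grip_width: 0.473
t 7.67 pos [ 62.51 -10.48   1.41] jaw ang 89.21 zaxis [-0.003  0.003 -1.   ] grip 0.473 mm 40.2 F [-0.9  0.9 -1.2] q1,q6 [-16. -15.]
go dx dy dz cm [ 0.04 -0.07 -2.16] az -0.01
tilt fix ax ay [-0.16 -0.15 -0.  ]
```

View pics/w10.png

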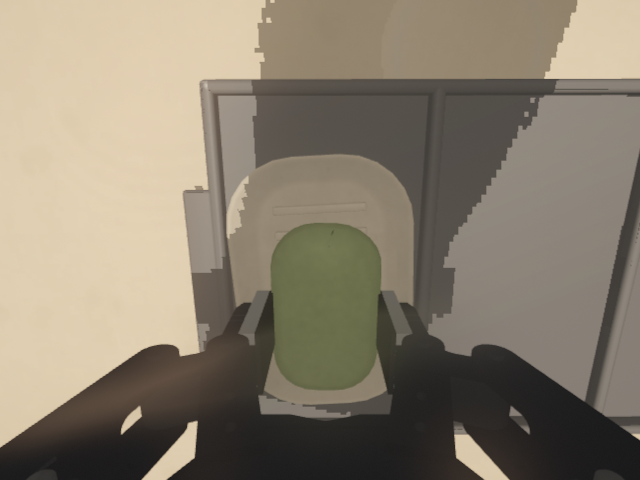

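View pics/s10.png

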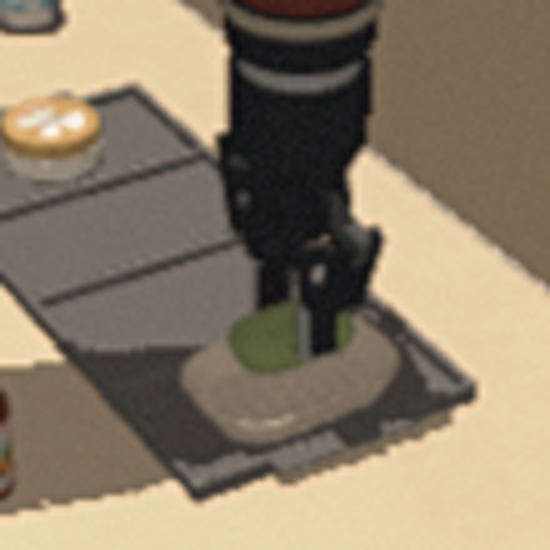

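Run:
```python
from wv import *
T0=tf(); r=env.read_camera("wrist"); T=T0@np.array(r["tool_from_camera"])
for p in((321,155,.025),(228,235,.025),(414,235,.025),(320,82,.013),(274,209,.012),(366,206,.012),(208,84,.013),(438,84,.013)): print(p,px2w(r,*p,T)[:2].round(4))
print("soap",px2w(r,327,306,T0[2,3]+.030,T).round(4), [px2w(r,327,v,T0[2,3]+.030,T).round(4) for v in(223,390)])
```

```text
(321, 155, 0.025) [ 0.5641 -0.1051]
(228, 235, 0.025) [ 0.5985 -0.1473]
(414, 235, 0.025) [ 0.5996 -0.0641]
(320, 82, 0.013) [ 0.534  -0.1052]
(274, 209, 0.012) [ 0.5894 -0.128 ]
(366, 206, 0.012) [ 0.5886 -0.0844]
(208, 84, 0.013) [ 0.5342 -0.1535]
(438, 84, 0.013) [ 0.5355 -0.0542]
soap [ 0.6236 -0.1035  0.0464] [array([ 0.5886, -0.103 ,  0.0464]), array([ 0.664 , -0.104 ,  0.0464])]
```

View pics/t10.png

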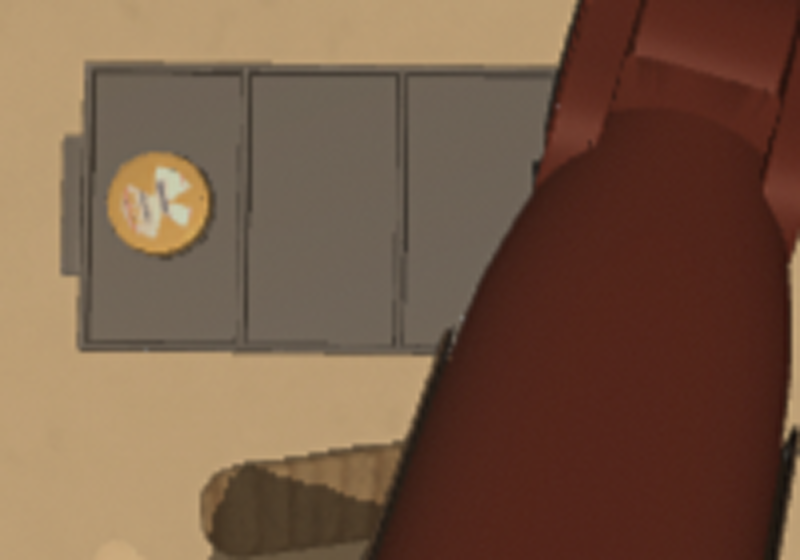

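```bash
python3 -m handwheel '[{"dx":0,"dy":-0.25,"dz":-0.7,"ax":-0.1,"ay":-0.1,"az":0,"jaw":-1},{"dx":0,"dy":0,"dz":-0.6,"ax":0,"ay":0,"az":0,"jaw":-1},{"dx":0,"dy":0,"dz":-0.2,"ax":0,"ay":0,"az":0,"jaw":-1},{"dx":0,"dy":0,"dz":0,"ax":0,"ay":0,"az":0,"jaw":-1}]'; python3 st.py .625 -.107 -.0075 89.2
```

```text
time: 8.2
tool_pos: [0.6279, -0.1081, 0.0022]
eef_rot: [0.021, 3.136, -0.002]
ft_force: [-1.5, -0.8, -1.6]
grip_width: 0.474
t 8.2 pos [ 62.79 -10.81   0.22] jaw ang 89.25 zaxis [ 0.006 -0.001 -1.   ] grip 0.474 mm 40.3 F [-1.5 -0.8 -1.6] q1,q6 [-16. -16.]
go dx dy dz cm [-0.29  0.11 -0.97] az -0.05
tilt fix ax ay [0.06 0.33 0.  ]
```

```bash
python3 -m handwheel '[{"dx":-0.25,"dy":0.1,"dz":-0.5,"ax":0,"ay":0.3,"az":0,"jaw":-1},{"dx":0,"dy":0,"dz":-0.3,"ax":0,"ay":0,"az":0,"jaw":-1},{"dx":0,"dy":0,"dz":0,"ax":0,"ay":0,"az":0,"jaw":-1}]'; python3 st.py .625 -.107 -.0075 89.2
```

```text
time: 8.45
tool_pos: [0.6251, -0.1069, -0.0066]
eef_rot: [0.021, 3.141, -0.002]
ft_force: [-0.1, -0.5, -1.2]
grip_width: 0.478
t 8.45 pos [ 62.51 -10.69  -0.66] jaw ang 89.25 zaxis [ 0.    -0.001 -1.   ] grip 0.478 mm 40.6 F [-0.1 -0.5 -1.2] q1,q6 [-16. -16.]
go dx dy dz cm [-0.01 -0.01 -0.09] az -0.05
tilt fix ax ay [0.06 0.   0.  ]
```

```bash
python3 -m handwheel '[{"dx":0,"dy":0,"dz":-0.1,"ax":0,"ay":0,"az":0,"jaw":-1},{"dx":0,"dy":0,"dz":0,"ax":0,"ay":0,"az":0,"jaw":-1},{"dx":0,"dy":0,"dz":0,"ax":0,"ay":0,"az":0,"jaw":0.4},{"dx":0,"dy":0,"dz":0,"ax":0,"ay":0,"az":0,"jaw":0.4},{"dx":0,"dy":0,"dz":0,"ax":0,"ay":0,"az":0,"jaw":0.4},{"dx":0,"dy":0,"dz":0,"ax":0,"ay":0,"az":0,"jaw":0.4}]'
python3 - <<'E'
from wv import *
st(.625,-.107,-.0075,89.2); look("w11.png");
E
```

```text
time: 8.95
tool_pos: [0.6259, -0.1069, -0.0067]
eef_rot: [0.02, 3.14, -0.002]
ft_force: [-0.3, 0.9, 0.3]
grip_width: 0.698
t 8.95 pos [ 62.59 -10.69  -0.67] jaw ang 89.26 zaxis [ 0.002 -0.001 -1.   ] grip 0.698 mm 59.4 F [-0.3  0.9  0.3] q1,q6 [-16. -16.]
go dx dy dz cm [-0.09 -0.01 -0.08] az -0.06
tilt fix ax ay [0.08 0.09 0.  ]
```

View pics/w11.png

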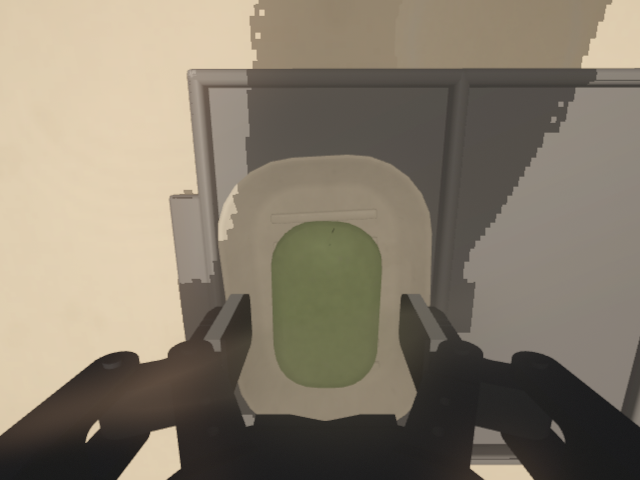

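```bash
python3 -m handwheel '[{"dx":0,"dy":0,"dz":1.5,"ax":0,"ay":0,"az":0,"jaw":0.4},{"dx":0,"dy":0,"dz":3,"ax":0,"ay":0,"az":0,"jaw":0.4},{"dx":0,"dy":0,"dz":4,"ax":0,"ay":0,"az":0,"jaw":0.4},{"dx":0,"dy":0,"dz":4,"ax":0,"ay":0,"az":0,"jaw":0.4},{"dx":-2.5,"dy":0.3,"dz":2,"ax":0,"ay":0,"az":0,"jaw":0.4},{"dx":-4,"dy":0.5,"dz":0,"ax":0,"ay":0,"az":0,"jaw":0.4},{"dx":-4,"dy":0.5,"dz":0,"ax":0,"ay":0,"az":0,"jaw":0.4},{"dx":-3,"dy":0.3,"dz":0,"ax":0,"ay":0,"az":0,"jaw":0.4},{"dx":-1.5,"dy":0.2,"dz":0,"ax":0,"ay":0,"az":0,"jaw":0.4},{"dx":0,"dy":0,"dz":0,"ax":0,"ay":0,"az":0,"jaw":0.4}]'
python3 - <<'E'
from wv import *
st(.443,-.0875,.12,89.2); look("w12.png",[(.4432,-.0875,0),(.4432,-.0875,.069),(.4432,-.0875,.102)]); save("top","t12.png",(310,170,410,320),4)
E
```

```text
time: 9.83
tool_pos: [0.4691, -0.0878, 0.1436]
eef_rot: [0.02, 3.138, -0.004]
ft_force: [0.8, 0.9, -0.3]
grip_width: 0.701
t 9.83 pos [46.91 -8.78 14.36] jaw ang 89.28 zaxis [ 0.003 -0.002 -1.   ] grip 0.701 mm 59.5 F [ 0.8  0.9 -0.3] q1,q6 [-19. -19.]
go dx dy dz cm [-2.61  0.03 -2.36] az -0.08
tilt fix ax ay [0.13 0.19 0.  ]
```

View pics/w12.png

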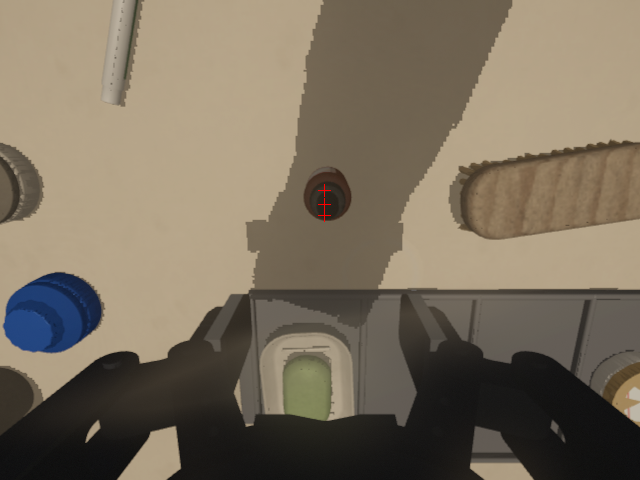

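View pics/t12.png

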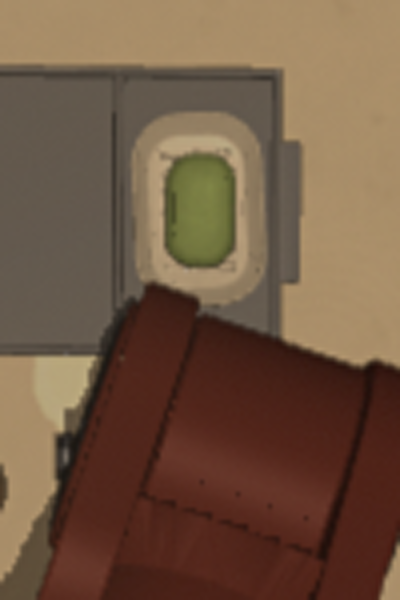

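```bash
python3 -m handwheel '[{"dx":-1.3,"dy":0.1,"dz":-1,"ax":0.1,"ay":0.2,"az":0,"jaw":0.4},{"dx":-0.9,"dy":0.05,"dz":-1.2,"ax":0,"ay":0,"az":0,"jaw":0.4},{"dx":-0.2,"dy":0,"dz":-1,"ax":0,"ay":0,"az":0,"jaw":0.4},{"dx":0,"dy":0,"dz":-0.5,"ax":0,"ay":0,"az":0,"jaw":0.4},{"dx":0,"dy":0,"dz":0,"ax":0,"ay":0,"az":0,"jaw":0.4}]'
python3 - <<'E'
from wv import *
st(.443,-.086,.022,89.2); look("w13.png",[(.4432,-.0875,0),(.4432,-.0875,.069),(.4432,-.0875,.102)])
E
```

```text
time: 10.35
tool_pos: [0.4559, -0.0892, 0.1062]
eef_rot: [0.019, 3.133, -0.005]
ft_force: [-0.1, 0.7, 1.2]
grip_width: 0.692
t 10.35 pos [45.59 -8.92 10.62] jaw ang 89.3 zaxis [ 0.009 -0.003 -1.   ] grip 0.692 mm 58.8 F [-0.1  0.7  1.2] q1,q6 [-20. -19.]
go dx dy dz cm [-1.29  0.32 -8.42] az -0.1
tilt fix ax ay [0.18 0.5  0.  ]
```

View pics/w13.png

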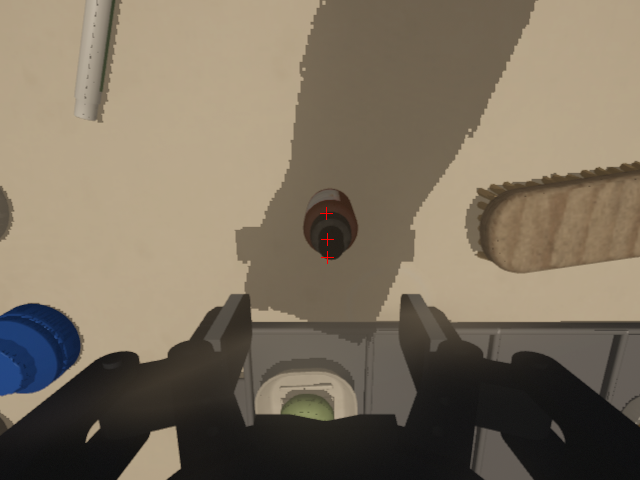

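```bash
python3 -m handwheel '[{"dx":-0.9,"dy":0.25,"dz":-1,"ax":0.1,"ay":0.4,"az":0,"jaw":0.4},{"dx":-0.5,"dy":0.1,"dz":-0.8,"ax":0,"ay":0,"az":0,"jaw":0.4},{"dx":0,"dy":0,"dz":-0.3,"ax":0,"ay":0,"az":0,"jaw":0.4},{"dx":0,"dy":0,"dz":0,"ax":0,"ay":0,"az":0,"jaw":0.4}]'
python3 - <<'E'
from wv import *
st(.440,-.0855,.022,89.2); look("w14.png",[(.440,-.0855,0),(.440,-.0855,.069),(.440,-.0855,.102)])
E
```

```text
time: 10.73
tool_pos: [0.4461, -0.0868, 0.086]
eef_rot: [0.018, 3.136, -0.004]
ft_force: [0.6, -1.0, -0.2]
grip_width: 0.702
t 10.73 pos [44.61 -8.68  8.6 ] jaw ang 89.33 zaxis [ 0.006 -0.003 -1.   ] grip 0.702 mm 59.7 F [ 0.6 -1.  -0.2] q1,q6 [-20. -20.]
go dx dy dz cm [-0.61  0.13 -6.4 ] az -0.13
tilt fix ax ay [0.15 0.33 0.  ]
```

View pics/w14.png

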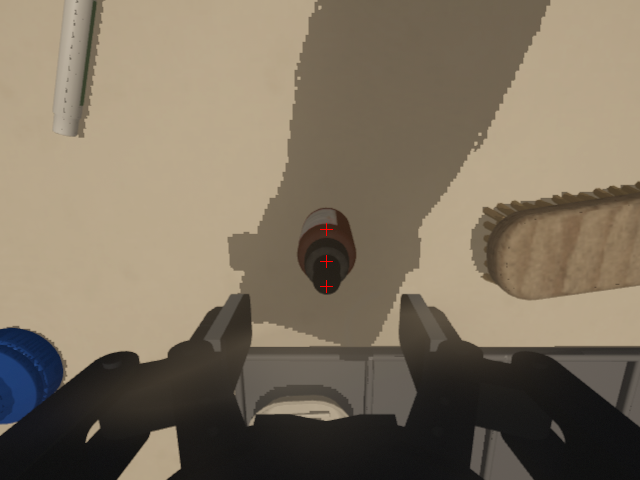

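```bash
python3 -m handwheel '[{"dx":-0.5,"dy":0.1,"dz":-1,"ax":0.1,"ay":0.3,"az":0,"jaw":0.4},{"dx":-0.1,"dy":0,"dz":-2,"ax":0,"ay":0,"az":0,"jaw":0.4},{"dx":0,"dy":0,"dz":-1.6,"ax":0,"ay":0,"az":0,"jaw":0.4},{"dx":0,"dy":0,"dz":-0.8,"ax":0,"ay":0,"az":0,"jaw":0.4},{"dx":0,"dy":0,"dz":0,"ax":0,"ay":0,"az":0,"jaw":0.4}]'
python3 - <<'E'
from wv import *
st(.440,-.0855,.022,89.2); look("w15.png",[(.440,-.0855,0),(.440,-.0855,.069),(.440,-.0855,.102)])
save("side","s15.png",(240,200,340,300),6)
E
```

```text
time: 11.2
tool_pos: [0.4422, -0.0867, 0.0309]
eef_rot: [0.018, 3.136, -0.004]
ft_force: [-2.0, -0.1, -0.1]
grip_width: 0.7
t 11.2 pos [44.22 -8.67  3.09] jaw ang 89.34 zaxis [ 0.005 -0.003 -1.   ] grip 0.7 mm 59.5 F [-2.  -0.1 -0.1] q1,q6 [-20. -20.]
go dx dy dz cm [-0.22  0.12 -0.89] az -0.14
tilt fix ax ay [0.15 0.29 0.  ]
```

View pics/w15.png

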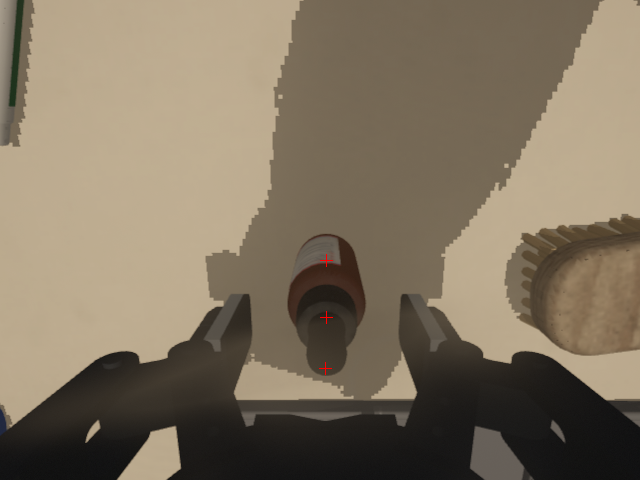

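View pics/s15.png

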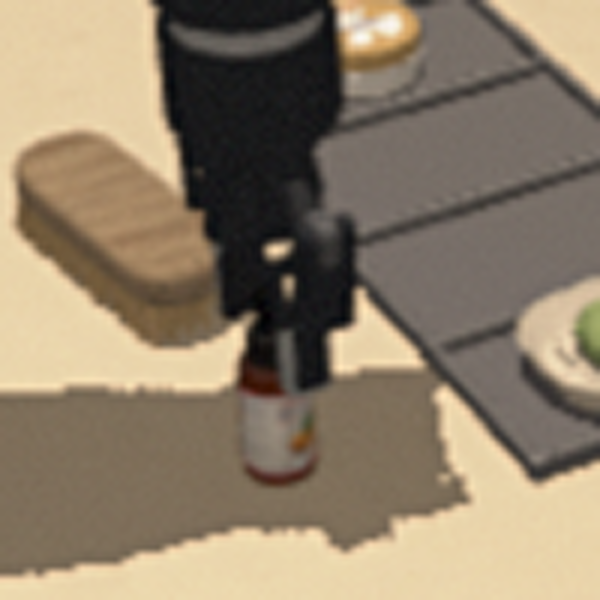

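```bash
python3 -m handwheel '[{"dx":-0.2,"dy":0.1,"dz":-0.5,"ax":0.1,"ay":0.25,"az":0,"jaw":0.4},{"dx":0,"dy":0,"dz":-0.3,"ax":0,"ay":0,"az":0,"jaw":0.4},{"dx":0,"dy":0,"dz":0,"ax":0,"ay":0,"az":0,"jaw":0.4},{"dx":0,"dy":0,"dz":0,"ax":0,"ay":0,"az":0,"jaw":0}]'; python3 st.py .440 -.0855 .022 89.2
```

```text
time: 11.63
tool_pos: [0.4427, -0.0865, 0.0255]
eef_rot: [0.018, 3.136, -0.004]
ft_force: [-0.6, 0.1, 0.4]
grip_width: 0.573
t 11.63 pos [44.27 -8.65  2.55] jaw ang 89.35 zaxis [ 0.005 -0.002 -1.   ] grip 0.573 mm 48.7 F [-0.6  0.1  0.4] q1,q6 [-20. -20.]
go dx dy dz cm [-0.27  0.1  -0.35] az -0.15
tilt fix ax ay [0.14 0.29 0.  ]
```

```bash
python3 -m handwheel '[{"dx":-0.3,"dy":0.1,"dz":-0.4,"ax":0.2,"ay":0.4,"az":0,"jaw":0},{"dx":-0.2,"dy":0,"dz":-0.1,"ax":0,"ay":0.2,"az":0,"jaw":-1},{"dx":0,"dy":0,"dz":0,"ax":0,"ay":0,"az":0,"jaw":-1},{"dx":0,"dy":0,"dz":0,"ax":0,"ay":0,"az":0,"jaw":-1},{"dx":0,"dy":0,"dz":0,"ax":0,"ay":0,"az":0,"jaw":-1},{"dx":0,"dy":0,"dz":0,"ax":0,"ay":0,"az":0,"jaw":-1},{"dx":0,"dy":0,"dz":0,"ax":0,"ay":0,"az":0,"jaw":-1}]'
python3 - <<'E'
from wv import *
st(.440,-.0855,.022,89.2); look("w16.png")
save("side","s16.png",(240,200,340,300),6)
E
```

```text
time: 12.22
tool_pos: [0.4384, -0.0858, 0.0214]
eef_rot: [-0.018, -3.138, -0.001]
ft_force: [0.7, 0.5, 0.9]
grip_width: 0.341
t 12.22 pos [43.84 -8.58  2.14] jaw ang 89.35 zaxis [-0.004  0.001 -1.   ] grip 0.341 mm 28.9 F [0.7 0.5 0.9] q1,q6 [-20. -20.]
go dx dy dz cm [0.16 0.03 0.06] az -0.15
tilt fix ax ay [-0.04 -0.23 -0.  ]
```

View pics/w16.png

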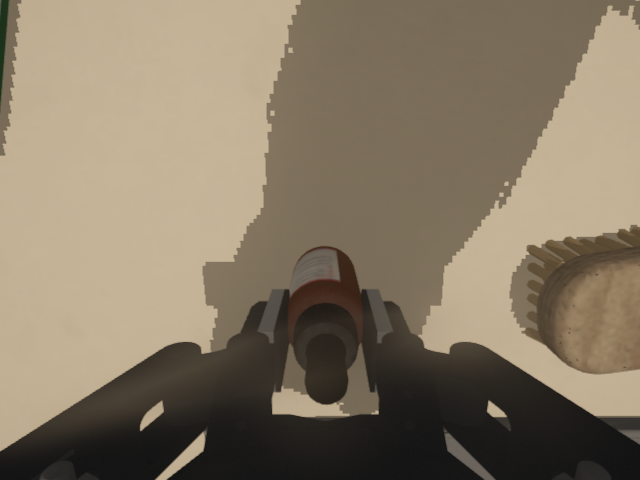

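View pics/s16.png

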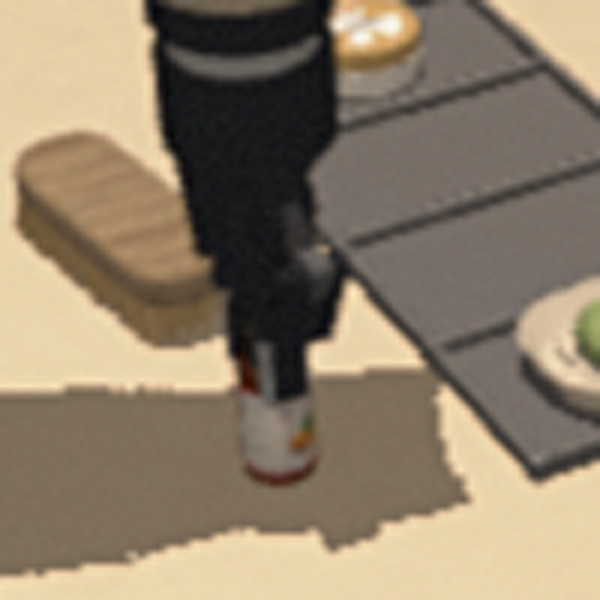

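```bash
python3 -m handwheel '[{"dx":0,"dy":0,"dz":0.5,"ax":0,"ay":0,"az":0,"jaw":-1},{"dx":0,"dy":0,"dz":1,"ax":0,"ay":0,"az":0,"jaw":-1},{"dx":0,"dy":0,"dz":1.5,"ax":0,"ay":0,"az":0,"jaw":-1},{"dx":0,"dy":0,"dz":1,"ax":0,"ay":0,"az":0,"jaw":-1},{"dx":0,"dy":0,"dz":0,"ax":0,"ay":0,"az":0,"jaw":-1}]'
python3 - <<'E'
from wv import *
st(.6264,-.0070,.06,89.2); look("w17.png")
save("side","s17.png",(240,180,340,280),6)
E
```

```text
time: 12.73
tool_pos: [0.4367, -0.0853, 0.063]
eef_rot: [-0.018, -3.134, -0.003]
ft_force: [0.3, -0.5, -0.0]
grip_width: 0.343
t 12.73 pos [43.67 -8.53  6.3 ] jaw ang 89.35 zaxis [-0.007  0.002 -1.   ] grip 0.343 mm 29.1 F [ 0.3 -0.5 -0. ] q1,q6 [-20. -20.]
go dx dy dz cm [18.97  7.83 -0.3 ] az -0.15
tilt fix ax ay [-0.1  -0.42 -0.  ]
```

View pics/w17.png

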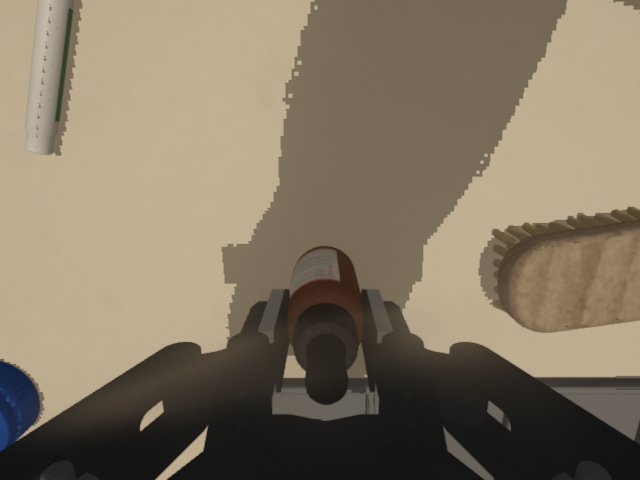

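View pics/s17.png

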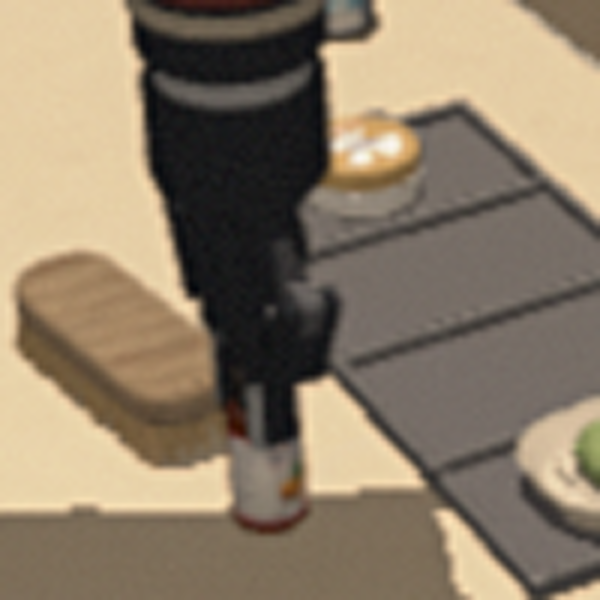

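```bash
python3 - <<'E'
from wv import *
r=env.read_camera("wrist"); T=np.array(r["tool_from_camera"])
for h in(.062,.077,.102,.03):
  print(h,[w2px(r,(x,0,-(h-.0214)),T).round(0).tolist() for x in(-.004,-.002,0,.002)])
E
python3 -m handwheel '[{"dx":1.5,"dy":0.6,"dz":1.2,"ax":0,"ay":-0.4,"az":0,"jaw":-1},{"dx":2.5,"dy":1.0,"dz":0.6,"ax":0,"ay":0,"az":0,"jaw":-1},{"dx":3,"dy":1.3,"dz":0,"ax":0,"ay":0,"az":0,"jaw":-1},{"dx":3,"dy":1.3,"dz":0,"ax":0,"ay":0,"az":0,"jaw":-1},{"dx":3,"dy":1.3,"dz":0,"ax":0,"ay":0,"az":0,"jaw":-1},{"dx":2,"dy":0.9,"dz":0,"ax":0,"ay":0,"az":0,"jaw":-1},{"dx":1,"dy":0.4,"dz":0,"ax":0,"ay":0,"az":0,"jaw":-1},{"dx":0,"dy":0,"dz":0,"ax":0,"ay":0,"az":0,"jaw":-1}]'
python3 - <<'E'
from wv import *
st(.6264,-.0070,.06,89.2); look("w18.png")
E
```

```text
0.062 [[323.0, 334.0], [323.0, 329.0], [323.0, 325.0], [323.0, 320.0]]
0.077 [[323.0, 356.0], [323.0, 351.0], [323.0, 346.0], [323.0, 341.0]]
0.102 [[322.0, 405.0], [322.0, 399.0], [322.0, 393.0], [322.0, 387.0]]
0.03 [[323.0, 299.0], [323.0, 296.0], [323.0, 292.0], [323.0, 288.0]]
time: 13.55
tool_pos: [0.597, -0.0119, 0.0725]
eef_rot: [-0.022, -3.129, -0.008]
ft_force: [-0.2, -0.8, -1.7]
grip_width: 0.343
t 13.55 pos [59.7  -1.19  7.25] jaw ang 89.18 zaxis [-0.013  0.005 -1.   ] grip 0.343 mm 29.2 F [-0.2 -0.8 -1.7] q1,q6 [-8. -7.]
go dx dy dz cm [ 2.94  0.49 -1.25] az 0.02
tilt fix ax ay [-0.29 -0.73 -0.  ]
```

View pics/w18.png

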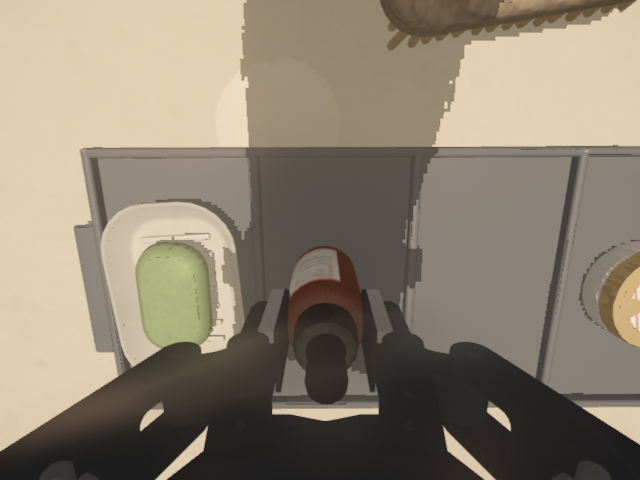

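Run:
```python
from wv import *
T0=tf(); r=env.read_camera("wrist"); T=T0@np.array(r["tool_from_camera"])
im=r["img"][:,:,::-1]; cv2.imwrite("pics/w18b.png",cv2.resize(im[135:215,230:440],None,fx=3.8,fy=3.8,interpolation=cv2.INTER_CUBIC))
for p in((83,150),(255,150),(415,150),(582,149),(408,400),(545,403)): print(p,px2w(r,*p,.013,T)[:2].round(4))
```

```text
(83, 150) [ 0.5309 -0.1546]
(255, 150) [ 0.5324 -0.052 ]
(415, 150) [0.5339 0.0437]
(582, 149) [0.5348 0.1439]
(408, 400) [0.7089 0.047 ]
(545, 403) [0.7133 0.1464]
```

View pics/w18b.png

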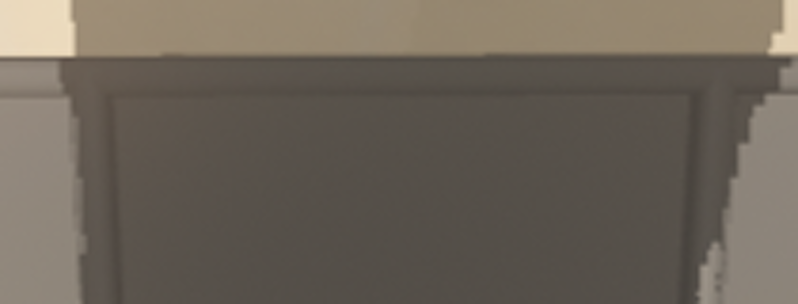

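```bash
python3 -m handwheel '[{"dx":1.5,"dy":0.25,"dz":-0.5,"ax":-0.3,"ay":-0.8,"az":0,"jaw":-1},{"dx":1.2,"dy":0.2,"dz":-1,"ax":0,"ay":-0.2,"az":0,"jaw":-1},{"dx":0.3,"dy":0,"dz":-1,"ax":0,"ay":0,"az":0,"jaw":-1},{"dx":0,"dy":0,"dz":0,"ax":0,"ay":0,"az":0,"jaw":-1}]'
python3 - <<'E'
from wv import *
st(.6264,-.0070,.0264,89.2); look("w19.png"); save("side","s19.png",(290,160,400,270),5)
E
```

```text
time: 13.98
tool_pos: [0.6229, -0.0095, 0.0452]
eef_rot: [0.027, 3.14, -0.002]
ft_force: [-1.4, 0.8, -1.2]
grip_width: 0.344
t 13.98 pos [62.29 -0.95  4.52] jaw ang 89.0 zaxis [ 0.002 -0.001 -1.   ] grip 0.344 mm 29.3 F [-1.4  0.8 -1.2] q1,q6 [-8. -7.]
go dx dy dz cm [ 0.35  0.25 -1.88] az 0.2
tilt fix ax ay [0.07 0.09 0.  ]
```

View pics/w19.png

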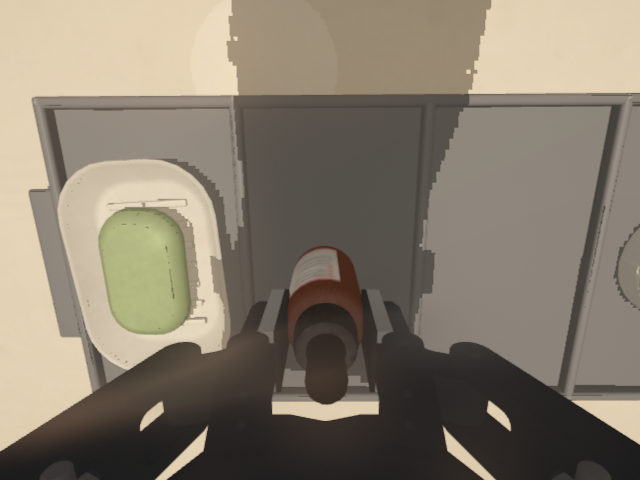

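View pics/s19.png

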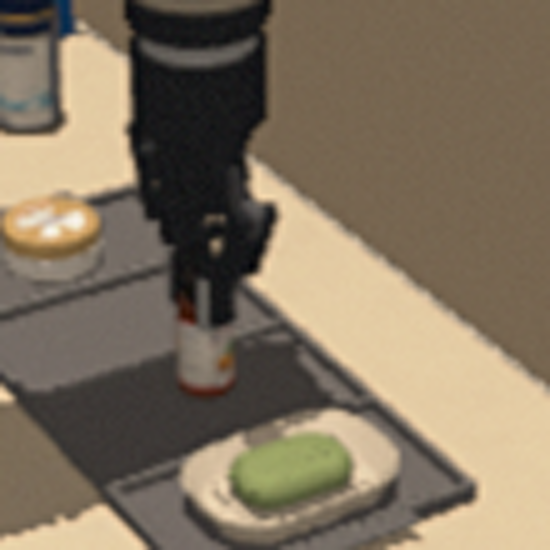

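Run:
```python
from wv import *
T0=tf(); r=env.read_camera("wrist"); T=T0@np.array(r["tool_from_camera"])
im=r["img"][:,:,::-1]; cv2.imwrite("pics/w19b.png",cv2.resize(im[90:290,220:440],None,fx=3,fy=3,interpolation=cv2.INTER_CUBIC))
for p in((38,99),(236,98),(429,98),(631,96),(480,398),(560,398)): print(p,px2w(r,*p,.013,T)[:2].round(4))
```

```text
(38, 99) [ 0.5325 -0.1541]
(236, 98) [ 0.5338 -0.0527]
(429, 98) [0.5356 0.0458]
(631, 96) [0.5365 0.1485]
(480, 398) [0.7173 0.0892]
(560, 398) [0.7181 0.1407]
```

View pics/w19b.png

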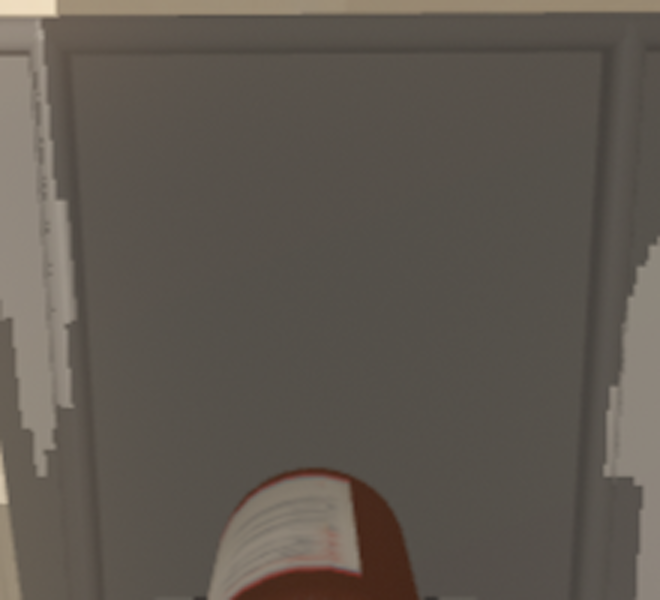

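Run:
```python
from wv import *
T0=tf(); r=env.read_camera("wrist"); T=T0@np.array(r["tool_from_camera"])
f=lambda x,y,z: px2w(r,220+(x+.5)/3-.5,90+(y+.5)/3-.5,z,T)
for yy,l,q in((590,103,574),(300,86,590),(60,70,602)):
    a,b=f(l,yy,.006),f(q,yy,.006); print(a[:2].round(4),b[:2].round(4),((a+b)/2)[:2].round(4))
# bottle body bottom approx axis
h=.0; print("bottle base px now",w2px(r,(T0@[0,0,-(0-.0214),1])[:3],T))
```

```text
[ 0.641  -0.0524] [0.6426 0.0432] [ 0.6418 -0.0046]
[ 0.5821 -0.0515] [0.5838 0.0435] [ 0.583 -0.004]
[ 0.5394 -0.0511] [0.5411 0.0435] [ 0.5403 -0.0038]
bottle base px now [323.51005526 269.43945114]
```

```bash
python3 -m handwheel '[{"dx":0.35,"dy":0.35,"dz":-0.6,"ax":0,"ay":0.2,"az":0.1,"jaw":-1},{"dx":0.15,"dy":0.1,"dz":-0.6,"ax":0,"ay":0.1,"az":0,"jaw":-1},{"dx":0,"dy":0,"dz":-0.2,"ax":0,"ay":0,"az":0,"jaw":-1}]'; python3 st.py .6264 -.006 .0264 89.2
```

```text
time: 14.43
tool_pos: [0.6297, -0.0052, 0.0346]
eef_rot: [0.025, 3.14, -0.003]
ft_force: [-0.2, -0.7, -0.1]
grip_width: 0.339
t 14.43 pos [62.97 -0.52  3.46] jaw ang 89.08 zaxis [ 0.001 -0.002 -1.   ] grip 0.339 mm 28.8 F [-0.2 -0.7 -0.1] q1,q6 [-7. -6.]
go dx dy dz cm [-0.33 -0.08 -0.82] az 0.12
tilt fix ax ay [0.1  0.06 0.  ]
```

```bash
python3 -m handwheel '[{"dx":-0.35,"dy":-0.1,"dz":-0.4,"ax":0,"ay":0.2,"az":0,"jaw":-1},{"dx":0,"dy":0,"dz":-0.3,"ax":0,"ay":0,"az":0,"jaw":-1}]'; python3 st.py .6264 -.006 .0264 89.2
```

```text
time: 14.6
tool_pos: [0.626, -0.0061, 0.0269]
eef_rot: [-0.025, -3.139, 0.003]
ft_force: [-0.2, 0.5, -1.0]
grip_width: 0.341
t 14.6 pos [62.6  -0.61  2.69] jaw ang 89.11 zaxis [-0.003 -0.002 -1.   ] grip 0.341 mm 29.0 F [-0.2  0.5 -1. ] q1,q6 [-7. -6.]
go dx dy dz cm [ 0.04  0.01 -0.05] az 0.09
tilt fix ax ay [ 0.11 -0.16  0.  ]
```

Right on target; settle down a touch and open.

```bash
python3 -m handwheel '[{"dx":0,"dy":0,"dz":-0.1,"ax":0,"ay":0,"az":0,"jaw":-1},{"dx":0,"dy":0,"dz":-0.05,"ax":0,"ay":0,"az":0,"jaw":-1},{"dx":0,"dy":0,"dz":0,"ax":0,"ay":0,"az":0,"jaw":-0.2},{"dx":0,"dy":0,"dz":0,"ax":0,"ay":0,"az":0,"jaw":0.2},{"dx":0,"dy":0,"dz":0,"ax":0,"ay":0,"az":0,"jaw":0.2}]'; python3 st.py .6264 -.006 .0264 89.2
```

```text
time: 15.02
tool_pos: [0.6269, -0.0063, 0.0265]
eef_rot: [-0.025, -3.141, 0.003]
ft_force: [0.5, -0.8, 0.1]
grip_width: 0.602
t 15.02 pos [62.69 -0.63  2.65] jaw ang 89.1 zaxis [-0.    -0.002 -1.   ] grip 0.602 mm 51.1 F [ 0.5 -0.8  0.1] q1,q6 [-7. -6.]
go dx dy dz cm [-0.05  0.03 -0.01] az 0.1
tilt fix ax ay [ 0.12 -0.    0.  ]
```

Run:
```python
from wv import *
st(); look("w20.png"); save("side","s20.png",(290,160,400,270),5)
```

```text
t 15.02 pos [62.69 -0.63  2.65] jaw ang 89.1 zaxis [-0.    -0.002 -1.   ] grip 0.602 mm 51.1 F [ 0.5 -0.8  0.1] q1,q6 [-7. -6.]
```

View pics/w20.png

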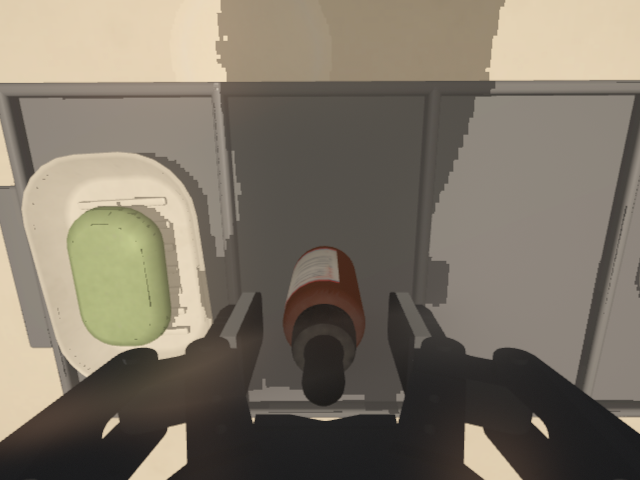

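View pics/s20.png

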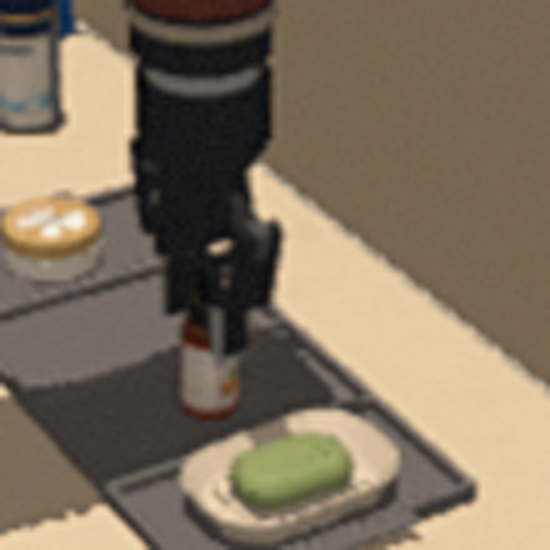

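```bash
python3 -m handwheel '[{"dx":0,"dy":0,"dz":1.5,"ax":0,"ay":0,"az":0,"jaw":0.2},{"dx":0,"dy":0,"dz":3,"ax":0,"ay":0,"az":0,"jaw":0.2},{"dx":0,"dy":0,"dz":3,"ax":0,"ay":0,"az":0,"jaw":0.2},{"dx":0,"dy":0,"dz":2.5,"ax":0,"ay":0,"az":0,"jaw":1},{"dx":-1,"dy":0.5,"dz":1,"ax":0,"ay":0,"az":-6.5,"jaw":1},{"dx":-2,"dy":1,"dz":0,"ax":0,"ay":0,"az":-6.8,"jaw":1},{"dx":-2,"dy":1,"dz":0,"ax":0,"ay":0,"az":-6.8,"jaw":1},{"dx":-2,"dy":1,"dz":0,"ax":0,"ay":0,"az":-6.8,"jaw":1},{"dx":-2,"dy":1,"dz":0,"ax":0,"ay":0,"az":-6.8,"jaw":1},{"dx":-2,"dy":1,"dz":0,"ax":0,"ay":0,"az":-6.8,"jaw":1}]'; python3 st.py .442 .091 .08 8.45
```

```text
time: 15.95
tool_pos: [0.5143, 0.0483, 0.1394]
eef_rot: [1.154, 2.921, 0.002]
ft_force: [-0.4, -0.8, -0.1]
grip_width: 0.998
t 15.95 pos [51.43  4.83 13.94] jaw ang 46.88 zaxis [ 0.001  0.001 -1.   ] grip 0.998 mm 84.8 F [-0.4 -0.8 -0.1] q1,q6 [-3. 40.]
go dx dy dz cm [-7.23  4.27 -5.94] az -38.43
tilt fix ax ay [-0.06  0.04  0.  ]
```

```bash
python3 -m handwheel '[{"dx":-1.3,"dy":0.7,"dz":-0.5,"ax":0,"ay":0,"az":-6.8,"jaw":1},{"dx":-1.2,"dy":0.7,"dz":-0.5,"ax":0,"ay":0,"az":-6.8,"jaw":1},{"dx":-1.2,"dy":0.7,"dz":-0.5,"ax":0,"ay":0,"az":-6.8,"jaw":1},{"dx":-1.2,"dy":0.7,"dz":-0.5,"ax":0,"ay":0,"az":-6.8,"jaw":1},{"dx":-0.8,"dy":0.5,"dz":0,"ax":0,"ay":0,"az":-5,"jaw":1},{"dx":0,"dy":0,"dz":0,"ax":0,"ay":0,"az":-1,"jaw":1}]'
python3 - <<'E'
from wv import *
st(.442,.091,.005,8.45)
c=np.array([.442,.091,.043]); a=np.radians(98.45); L=np.array([np.cos(a),np.sin(a),0])*.075; S=np.array([-np.sin(a),np.cos(a),0])*.0285
look("w21.png",[c,c+L,c-L,c+S,c-S]); save("top","t21.png",(210,170,400,310),4)
E
```

```text
time: 16.45
tool_pos: [0.4496, 0.0843, 0.1189]
eef_rot: [-1.983, -2.436, -0.0]
ft_force: [1.3, -0.4, -0.9]
grip_width: 1.0
t 16.45 pos [44.96  8.43 11.89] jaw ang 11.73 zaxis [-0.  0. -1.] grip 1.0 mm 85.0 F [ 1.3 -0.4 -0.9] q1,q6 [ 1. 80.]
go dx dy dz cm [ -0.76   0.67 -11.39] az -3.28
tilt fix ax ay [-0.02 -0.02 -0.  ]
```

View pics/w21.png

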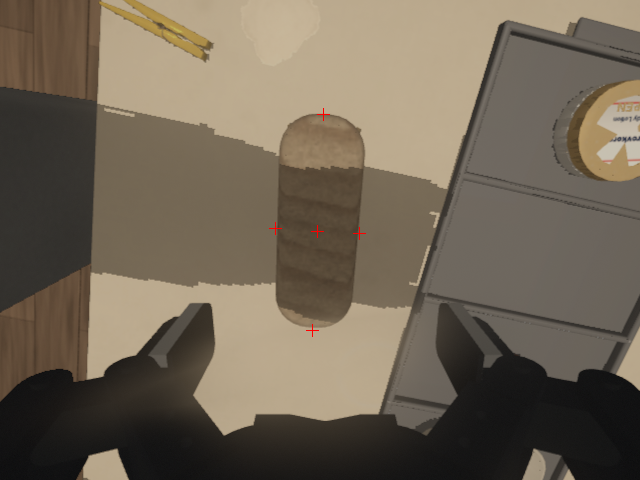

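View pics/t21.png

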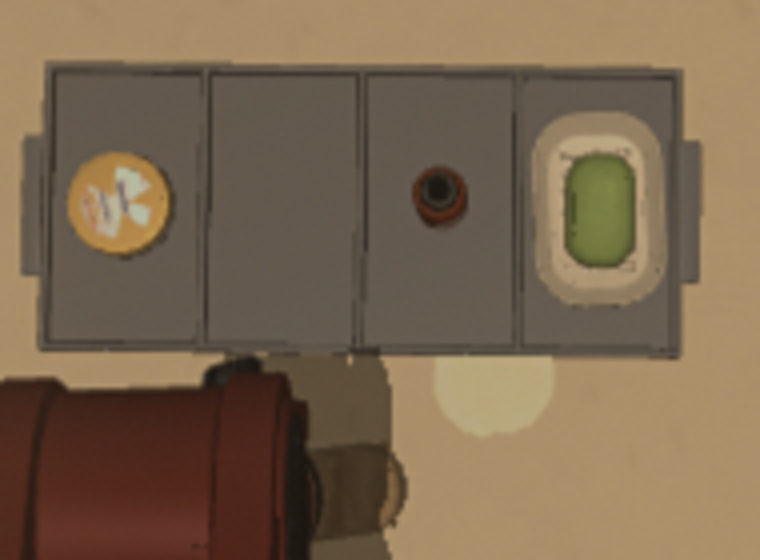

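Run:
```python
from wv import *
r=env.read_camera("top")
f=lambda x,y,z: px2w(r,210+(x+.5)/4-.5,170+(y+.5)/4-.5,z)[:2].round(4)
print("bulb top",f(438,186,.107),"bay",(f(365,209,.005)+f(514,209,.005))/2, (f(440,72,.005)+f(440,349,.005))/2)
print("soap",f(600,210,.025),"dish",f(599.5,208.5,.022))
im=r["img"][:,:,::-1]; cv2.imwrite("pics/t21b.png",cv2.resize(im[180:265,295:385],None,fx=7,fy=7,interpolation=cv2.INTER_CUBIC))
T0=tf(); w=env.read_camera("wrist"); T=T0@np.array(w["tool_from_camera"])
for p in((322,114),(317,327)): print(px2w(w,*p,.043,T)[:2].round(4))
for p in((278,220),(359,220)): print(px2w(w,*p,.035,T)[:2].round(4))
```

```text
bulb top [ 0.63   -0.0085] bay [ 0.62765 -0.007  ] [ 0.62715 -0.00735]
soap [ 0.6247 -0.108 ] dish [ 0.626  -0.1078]
[0.4325 0.1642]
[0.4595 0.0188]
[0.4169 0.0898]
[0.472  0.1016]
```

View pics/t21b.png

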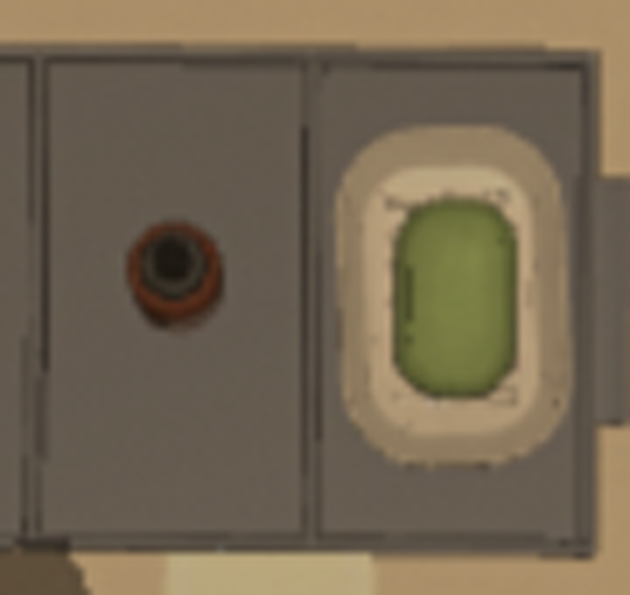

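```bash
python3 -m handwheel '[{"dx":-0.3,"dy":0.5,"dz":-2,"ax":0,"ay":0,"az":-1.8,"jaw":1},{"dx":-0.1,"dy":0.1,"dz":-2.5,"ax":0,"ay":0,"az":-0.5,"jaw":1},{"dx":0,"dy":0,"dz":-2,"ax":0,"ay":0,"az":0,"jaw":1},{"dx":0,"dy":0,"dz":-1,"ax":0,"ay":0,"az":0,"jaw":1},{"dx":0,"dy":0,"dz":-0.2,"ax":0,"ay":0,"az":0,"jaw":1}]'
python3 - <<'E'
from wv import *
st(.4455,.0905,-.011,9.2)
look("w22.png")
E
```

```text
time: 17.07
tool_pos: [0.4549, 0.0877, 0.0415]
eef_rot: [2.01, 2.403, 0.01]
ft_force: [-0.1, -0.3, 0.3]
grip_width: 0.999
t 17.07 pos [45.49  8.77  4.15] jaw ang 10.18 zaxis [ 0.011 -0.    -1.   ] grip 0.999 mm 84.9 F [-0.1 -0.3  0.3] q1,q6 [ 2. 82.]
go dx dy dz cm [-0.94  0.28 -5.25] az -0.98
tilt fix ax ay [0.02 0.61 0.  ]
```

View pics/w22.png

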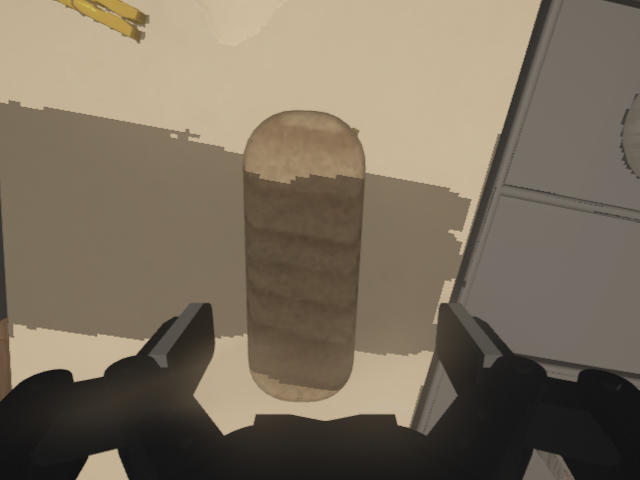

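```bash
python3 -m handwheel '[{"dx":-0.8,"dy":0.3,"dz":-0.5,"ax":0,"ay":0.5,"az":-0.6,"jaw":1},{"dx":-0.3,"dy":0.1,"dz":-1,"ax":0,"ay":0.2,"az":-0.2,"jaw":1},{"dx":0,"dy":0,"dz":-1,"ax":0,"ay":0,"az":0,"jaw":1},{"dx":0,"dy":0,"dz":-0.3,"ax":0,"ay":0,"az":0,"jaw":1}]'
python3 - <<'E'
from wv import *
st(.4455,.0905,-.011,9.2)
look("w23.png"); save("side","s23.png",(210,180,320,280),5)
E
```

```text
time: 17.45
tool_pos: [0.4458, 0.0917, 0.0142]
eef_rot: [2.032, 2.394, 0.001]
ft_force: [-0.1, -0.2, -0.3]
grip_width: 0.999
t 17.45 pos [44.58  9.17  1.42] jaw ang 9.35 zaxis [ 0.001 -0.    -1.   ] grip 0.999 mm 84.9 F [-0.1 -0.2 -0.3] q1,q6 [ 2. 83.]
go dx dy dz cm [-0.03 -0.12 -2.52] az -0.15
tilt fix ax ay [0.01 0.08 0.  ]
```

View pics/w23.png

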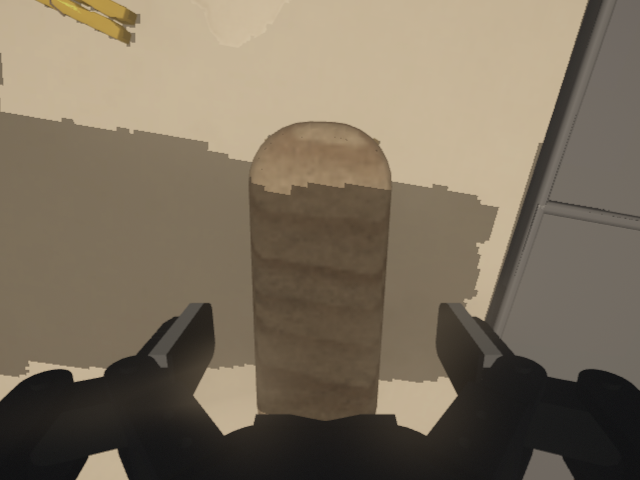

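View pics/s23.png

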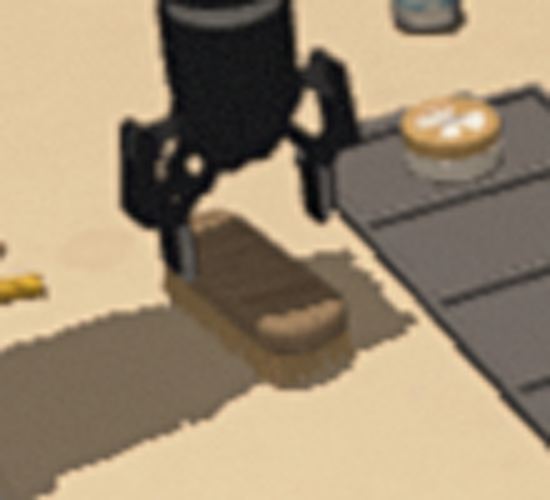

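```bash
python3 -m handwheel '[{"dx":-0.1,"dy":-0.1,"dz":-1,"ax":0,"ay":0,"az":-0.1,"jaw":1},{"dx":0,"dy":0,"dz":-0.9,"ax":0,"ay":0,"az":0,"jaw":1},{"dx":0,"dy":0,"dz":-0.3,"ax":0,"ay":0,"az":0,"jaw":1}]'; python3 st.py .4455 .0905 -.011 9.2
```

```text
time: 17.8
tool_pos: [0.4469, 0.0908, -0.0063]
eef_rot: [2.032, 2.391, 0.005]
ft_force: [-0.3, 0.5, 0.4]
grip_width: 0.998
t 17.8 pos [44.69  9.08 -0.63] jaw ang 9.28 zaxis [ 0.005 -0.    -1.   ] grip 0.998 mm 84.8 F [-0.3  0.5  0.4] q1,q6 [ 2. 83.]
go dx dy dz cm [-0.14 -0.03 -0.47] az -0.08
tilt fix ax ay [0.  0.3 0. ]
```

```bash
python3 -m handwheel '[{"dx":-0.2,"dy":0,"dz":-0.5,"ax":0,"ay":0.4,"az":0,"jaw":1},{"dx":0,"dy":0,"dz":-0.1,"ax":0,"ay":0,"az":0,"jaw":-1},{"dx":0,"dy":0,"dz":0,"ax":0,"ay":0,"az":0,"jaw":-1},{"dx":0,"dy":0,"dz":0,"ax":0,"ay":0,"az":0,"jaw":-1},{"dx":0,"dy":0,"dz":0,"ax":0,"ay":0,"az":0,"jaw":-1},{"dx":0,"dy":0,"dz":0,"ax":0,"ay":0,"az":0,"jaw":-1}]'
python3 - <<'E'
from wv import *
st(.4455,.0905,-.011,9.2)
T0=tf();r,T=look("w24.png"); save("side","s24.png",(210,180,320,280),5)
print("end",px2w(r,326,125,.043,T)[:2].round(4))
E
```

```text
time: 18.3
tool_pos: [0.4449, 0.0909, -0.012]
eef_rot: [-2.033, -2.393, 0.003]
ft_force: [0.1, 0.3, -1.4]
grip_width: 0.639
t 18.3 pos [44.49  9.09 -1.2 ] jaw ang 9.29 zaxis [-0.003 -0.    -1.   ] grip 0.639 mm 54.3 F [ 0.1  0.3 -1.4] q1,q6 [ 2. 83.]
go dx dy dz cm [ 0.06 -0.04  0.1 ] az -0.09
tilt fix ax ay [ 0.01 -0.15  0.  ]
end [0.433  0.1634]
```

View pics/w24.png

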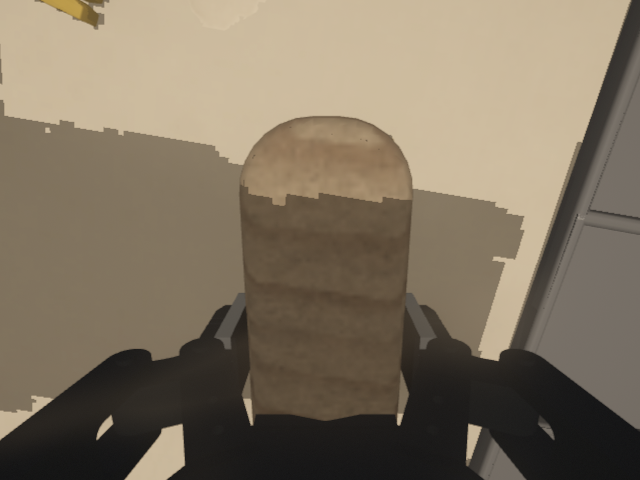

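View pics/s24.png

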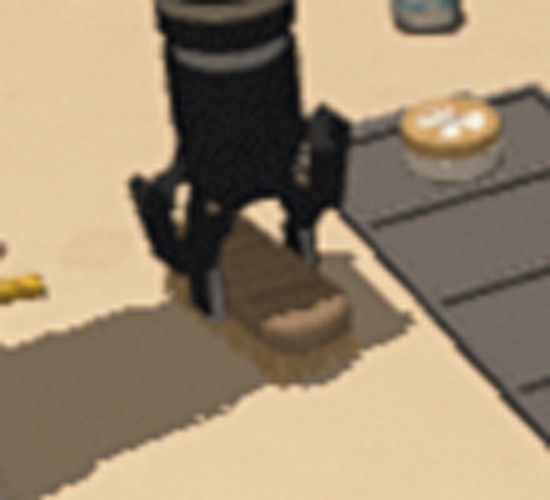

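```bash
python3 -m handwheel '[{"dx":0,"dy":0,"dz":0.6,"ax":0,"ay":0,"az":0,"jaw":-1},{"dx":0,"dy":0,"dz":1.5,"ax":0,"ay":0,"az":0,"jaw":-1},{"dx":0,"dy":0,"dz":2.5,"ax":0,"ay":0,"az":2,"jaw":-1},{"dx":0,"dy":0,"dz":2,"ax":0,"ay":0,"az":5,"jaw":-1},{"dx":0,"dy":0,"dz":0.5,"ax":0,"ay":0,"az":6.8,"jaw":-1},{"dx":0,"dy":0,"dz":0,"ax":0,"ay":0,"az":6.8,"jaw":-1},{"dx":0.5,"dy":0,"dz":0,"ax":0,"ay":0,"az":6.8,"jaw":-1},{"dx":1,"dy":0,"dz":0,"ax":0,"ay":0,"az":6.8,"jaw":-1},{"dx":1,"dy":0,"dz":0,"ax":0,"ay":0,"az":6.8,"jaw":-1},{"dx":1,"dy":0,"dz":0,"ax":0,"ay":0,"az":6.8,"jaw":-1}]'
python3 - <<'E'
from wv import *
st(.6278,.0930,.06,89.2)
look("w25.png"); save("side","s25.png",(190,120,350,270),5)
E
```

```text
time: 19.23
tool_pos: [0.4782, 0.0911, 0.0665]
eef_rot: [0.838, 3.027, -0.007]
ft_force: [-0.1, -0.8, -2.0]
grip_width: 0.636
t 19.23 pos [47.82  9.11  6.65] jaw ang 59.06 zaxis [-0.    -0.005 -1.   ] grip 0.636 mm 54.1 F [-0.1 -0.8 -2. ] q1,q6 [ 2. 33.]
go dx dy dz cm [14.96  0.19 -0.65] az 30.14
tilt fix ax ay [ 0.26 -0.02  0.  ]
```

View pics/w25.png

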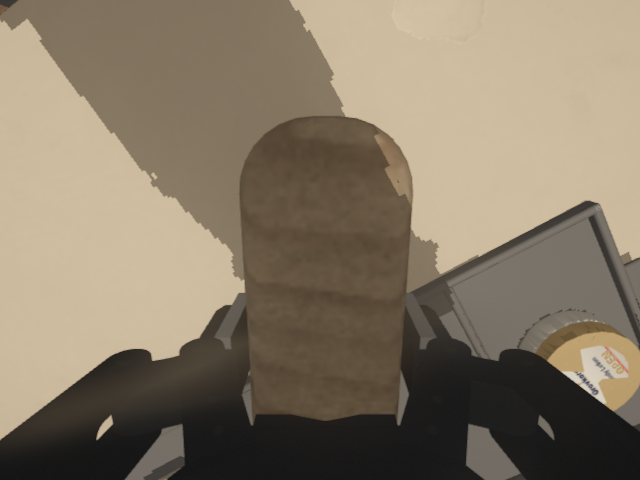

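View pics/s25.png

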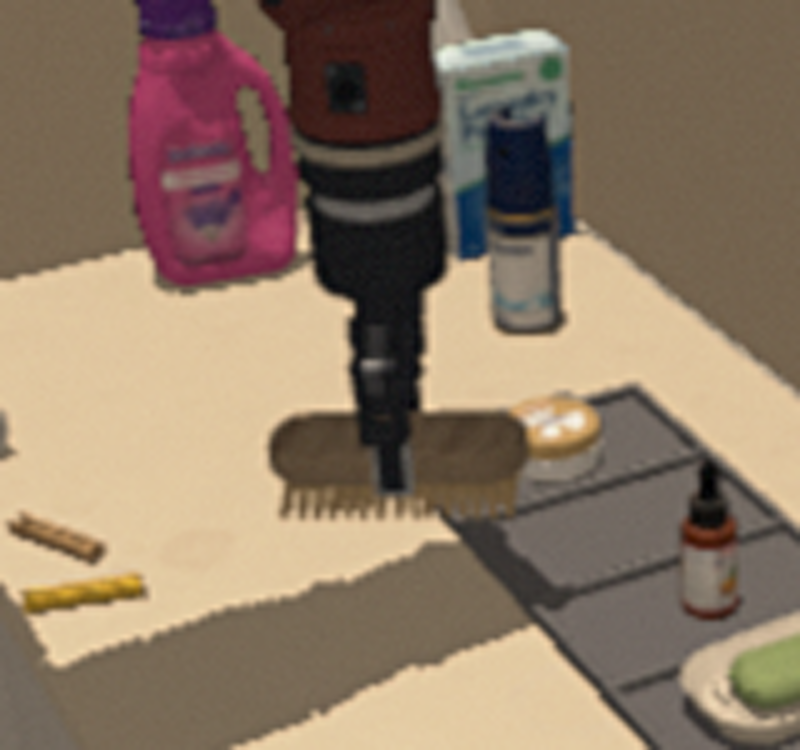

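```bash
python3 -m handwheel '[{"dx":1,"dy":0,"dz":0,"ax":0.2,"ay":0,"az":6.5,"jaw":-1},{"dx":1.5,"dy":0,"dz":0,"ax":0,"ay":0,"az":6.5,"jaw":-1},{"dx":2,"dy":0.05,"dz":0,"ax":0,"ay":0,"az":6,"jaw":-1},{"dx":2,"dy":0.05,"dz":0,"ax":0,"ay":0,"az":4,"jaw":-1},{"dx":2,"dy":0.05,"dz":0,"ax":0,"ay":0,"az":1,"jaw":-1},{"dx":2,"dy":0,"dz":0,"ax":0,"ay":0,"az":0,"jaw":-1},{"dx":1.5,"dy":0,"dz":0,"ax":0,"ay":0,"az":0,"jaw":-1},{"dx":0.8,"dy":0,"dz":0,"ax":0,"ay":0,"az":0,"jaw":-1}]'
python3 - <<'E'
from wv import *
st(.6258,.0930,.03,89.2)
look("w26.png")
E
```

```text
time: 20.0
tool_pos: [0.6034, 0.0928, 0.0671]
eef_rot: [-0.228, -3.126, 0.003]
ft_force: [-0.5, -0.1, -1.8]
grip_width: 0.633
t 20.0 pos [60.34  9.28  6.71] jaw ang 81.67 zaxis [-0.007 -0.002 -1.   ] grip 0.633 mm 53.8 F [-0.5 -0.1 -1.8] q1,q6 [ 2. 10.]
go dx dy dz cm [ 2.24  0.02 -3.71] az 7.53
tilt fix ax ay [ 0.09 -0.42  0.  ]
```

View pics/w26.png

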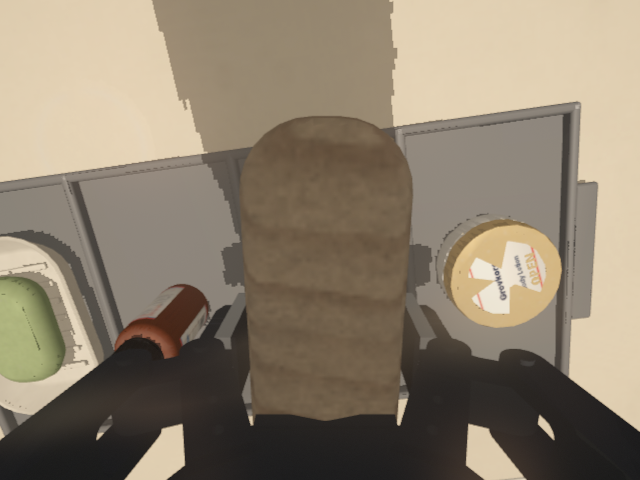

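```bash
python3 -m handwheel '[{"dx":0.9,"dy":0,"dz":0,"ax":0,"ay":-0.4,"az":3.5,"jaw":-1},{"dx":0.8,"dy":0,"dz":-0.8,"ax":0,"ay":-0.1,"az":3,"jaw":-1},{"dx":0.3,"dy":0,"dz":-0.8,"ax":0,"ay":0,"az":0.8,"jaw":-1},{"dx":0,"dy":0,"dz":-0.4,"ax":0,"ay":0,"az":0,"jaw":-1}]'
python3 - <<'E'
from wv import *
st(.6258,.0930,-.007,89.2)
look("w27.png")
E
```

```text
time: 20.38
tool_pos: [0.6224, 0.0929, 0.047]
eef_rot: [0.045, 3.14, -0.003]
ft_force: [-0.6, 1.9, -0.9]
grip_width: 0.633
t 20.38 pos [62.24  9.29  4.7 ] jaw ang 88.35 zaxis [ 0.001 -0.002 -1.   ] grip 0.633 mm 53.8 F [-0.6  1.9 -0.9] q1,q6 [2. 4.]
go dx dy dz cm [ 0.34  0.01 -5.4 ] az 0.85
tilt fix ax ay [0.1  0.05 0.  ]
```

View pics/w27.png

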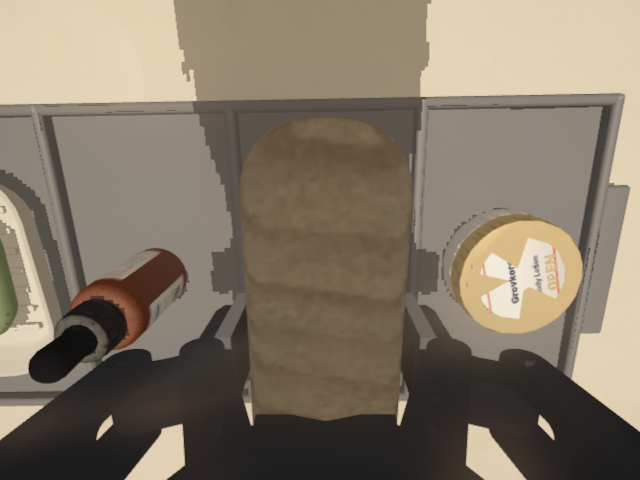

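```bash
python3 -m handwheel '[{"dx":0.3,"dy":0,"dz":-1,"ax":0.1,"ay":0,"az":0.7,"jaw":-1},{"dx":0,"dy":0,"dz":-1.5,"ax":0,"ay":0,"az":0.1,"jaw":-1},{"dx":0,"dy":0,"dz":-0.8,"ax":0,"ay":0,"az":0,"jaw":-1}]'
python3 - <<'E'
from wv import *
st(.6258,.0925,-.007,89.2)
look("w28.png")
E
```

```text
time: 20.68
tool_pos: [0.6238, 0.093, 0.0129]
eef_rot: [0.031, 3.141, 0.0]
ft_force: [-1.0, -0.9, -2.0]
grip_width: 0.634
t 20.68 pos [62.38  9.3   1.29] jaw ang 88.87 zaxis [ 0.  0. -1.] grip 0.634 mm 53.9 F [-1.  -0.9 -2. ] q1,q6 [2. 3.]
go dx dy dz cm [ 0.2  -0.05 -1.99] az 0.33
tilt fix ax ay [-0.01  0.02  0.  ]
```

View pics/w28.png

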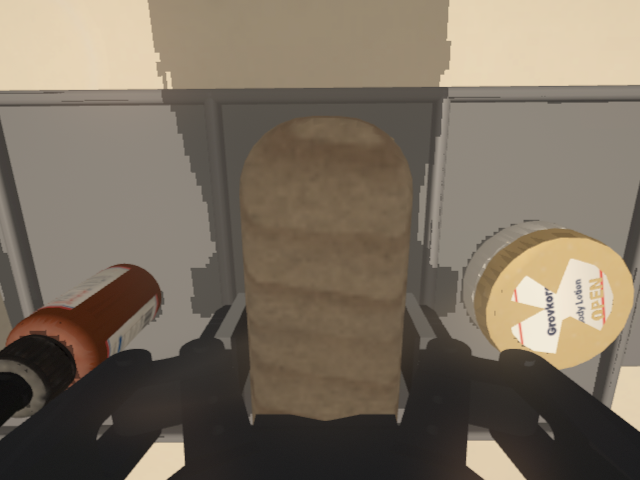

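```bash
python3 - <<'E'
from wv import *
T0=tf(); r=env.read_camera("wrist"); T=T0@np.array(r["tool_from_camera"])
for p in((327,90),(150,437),(500,437)): print(p,px2w(r,*p,.013,T)[:2].round(4))
print("brush end",px2w(r,326,118,T0[2,3]+.012+.040,T)[:2].round(4))
E
python3 -m handwheel '[{"dx":0.2,"dy":-0.05,"dz":-0.8,"ax":0,"ay":0,"az":0.3,"jaw":-1},{"dx":0,"dy":0,"dz":-0.6,"ax":0,"ay":0,"az":0,"jaw":-1},{"dx":0,"dy":0,"dz":-0.3,"ax":0,"ay":0,"az":0,"jaw":-1}]'; python3 st.py .6258 .0925 -.007 89.2
```

```text
(327, 90) [0.5344 0.0964]
(150, 437) [ 0.711  -0.0045]
(500, 437) [0.7147 0.1885]
brush end [0.5478 0.0956]
time: 21.03
tool_pos: [0.6263, 0.0925, -0.0041]
eef_rot: [0.023, 3.141, 0.0]
ft_force: [-0.8, -0.5, -1.3]
grip_width: 0.633
t 21.03 pos [62.63  9.25 -0.41] jaw ang 89.17 zaxis [ 0.001  0.    -1.   ] grip 0.633 mm 53.8 F [-0.8 -0.5 -1.3] q1,q6 [2. 3.]
go dx dy dz cm [-0.05 -0.   -0.29] az 0.03
tilt fix ax ay [-0.01  0.05  0.  ]
```

```bash
python3 -m handwheel '[{"dx":0,"dy":0,"dz":-0.25,"ax":0,"ay":0,"az":0,"jaw":-1},{"dx":0,"dy":0,"dz":-0.1,"ax":0,"ay":0,"az":0,"jaw":-1}]'; python3 st.py .6258 .0925 -.007 89.2
```

```text
time: 21.2
tool_pos: [0.6264, 0.0925, -0.0074]
eef_rot: [0.023, 3.141, 0.0]
ft_force: [-5.9, 0.9, 17.4]
grip_width: 0.632
t 21.2 pos [62.64  9.25 -0.74] jaw ang 89.15 zaxis [ 0.001  0.    -1.   ] grip 0.632 mm 53.7 F [-5.9  0.9 17.4] q1,q6 [2. 3.]
go dx dy dz cm [-0.06 -0.    0.04] az 0.05
tilt fix ax ay [-0.01  0.05  0.  ]
```

Contact with the floor at the expected height. Release and rise.

```bash
python3 -m handwheel '[{"dx":0,"dy":0,"dz":0.05,"ax":0,"ay":0,"az":0,"jaw":0},{"dx":0,"dy":0,"dz":0,"ax":0,"ay":0,"az":0,"jaw":0.8},{"dx":0,"dy":0,"dz":0,"ax":0,"ay":0,"az":0,"jaw":0.8},{"dx":0,"dy":0,"dz":0,"ax":0,"ay":0,"az":0,"jaw":0.8},{"dx":0,"dy":0,"dz":1,"ax":0,"ay":0,"az":0,"jaw":0.8},{"dx":0,"dy":0,"dz":2.5,"ax":0,"ay":0,"az":0,"jaw":0.8},{"dx":0,"dy":0,"dz":4,"ax":0,"ay":0,"az":0,"jaw":0.8},{"dx":0,"dy":0,"dz":4,"ax":0,"ay":0,"az":0,"jaw":0.8},{"dx":0,"dy":0,"dz":4,"ax":0,"ay":0,"az":0,"jaw":1},{"dx":-1,"dy":0,"dz":2,"ax":0,"ay":0,"az":0,"jaw":1}]'
python3 - <<'E'
from wv import *
st(.4355,-.357,.12,72)
look("w29.png")
E
```

```text
time: 22.03
tool_pos: [0.6121, 0.0922, 0.1731]
eef_rot: [-0.024, -3.135, 0.0]
ft_force: [-0.1, -0.5, -0.1]
grip_width: 1.0
t 22.03 pos [61.21  9.22 17.31] jaw ang 89.11 zaxis [-0.007 -0.    -1.   ] grip 1.0 mm 85.0 F [-0.1 -0.5 -0.1] q1,q6 [2. 3.]
go dx dy dz cm [-17.66 -44.92  -5.31] az -17.11
tilt fix ax ay [ 0.   -0.39  0.  ]
```

View pics/w29.png

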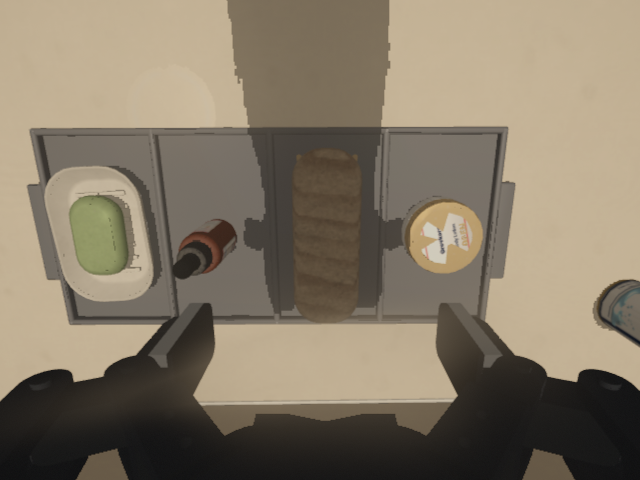

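```bash
python3 -m handwheel '[{"dx":-1.5,"dy":-2.5,"dz":0,"ax":0,"ay":0,"az":-1.5,"jaw":1},{"dx":-1.5,"dy":-3.7,"dz":0,"ax":0,"ay":0,"az":-1.5,"jaw":1},{"dx":-1.5,"dy":-3.8,"dz":0,"ax":0,"ay":0,"az":-1.5,"jaw":1},{"dx":-1.5,"dy":-3.8,"dz":0,"ax":0,"ay":0,"az":-1.5,"jaw":1},{"dx":-1.5,"dy":-3.8,"dz":0,"ax":0,"ay":0,"az":-1.5,"jaw":1},{"dx":-1.5,"dy":-3.8,"dz":0,"ax":0,"ay":0,"az":-1.5,"jaw":1},{"dx":-1.5,"dy":-3.8,"dz":0,"ax":0,"ay":0,"az":-1.5,"jaw":1},{"dx":-1.5,"dy":-3.8,"dz":0,"ax":0,"ay":0,"az":-1.5,"jaw":1},{"dx":-1.5,"dy":-3.8,"dz":0,"ax":0,"ay":0,"az":-1.5,"jaw":1},{"dx":-1.5,"dy":-3.8,"dz":0,"ax":0,"ay":0,"az":-1.5,"jaw":1}]'; python3 st.py .4355 -.357 .10 72
```

```text
time: 22.92
tool_pos: [0.4586, -0.275, 0.1865]
eef_rot: [0.429, 3.1, -0.002]
ft_force: [1.2, -0.9, 0.8]
grip_width: 1.001
t 22.92 pos [ 45.86 -27.5   18.65] jaw ang 74.23 zaxis [ 0.012 -0.003 -1.   ] grip 1.001 mm 85.1 F [ 1.2 -0.9  0.8] q1,q6 [-39. -23.]
go dx dy dz cm [-2.31 -8.2  -8.65] az -2.23
tilt fix ax ay [0.16 0.7  0.  ]
```

```bash
python3 -m handwheel '[{"dx":-0.7,"dy":-3,"dz":-1.5,"ax":0,"ay":0.6,"az":-0.5,"jaw":1},{"dx":-0.5,"dy":-2,"dz":-1.5,"ax":0,"ay":0.1,"az":0,"jaw":1},{"dx":-0.1,"dy":-0.4,"dz":-1,"ax":0,"ay":0,"az":0,"jaw":1},{"dx":0,"dy":0,"dz":0,"ax":0,"ay":0,"az":0,"jaw":1}]'
python3 - <<'E'
from wv import *
st(.4355,-.357,.10,72)
c=np.array([.4355,-.3575,0]); m=[c,c+[0,0,.049]]+[c+[.0325*np.cos(a),.0325*np.sin(a),0] for a in np.arange(0,6.28,1.571)]
look("w30.png",m); r=save("top","t30.png",(210,170,400,310),4)
E
```

```text
time: 23.25
tool_pos: [0.4414, -0.3397, 0.1481]
eef_rot: [0.462, 3.104, -0.012]
ft_force: [0.3, 0.9, 0.7]
grip_width: 1.003
t 23.25 pos [ 44.14 -33.97  14.81] jaw ang 73.07 zaxis [ 0.003 -0.008 -1.   ] grip 1.003 mm 85.3 F [0.3 0.9 0.7] q1,q6 [-45. -28.]
go dx dy dz cm [-0.59 -1.73 -4.81] az -1.07
tilt fix ax ay [0.47 0.15 0.  ]
```

View pics/w30.png

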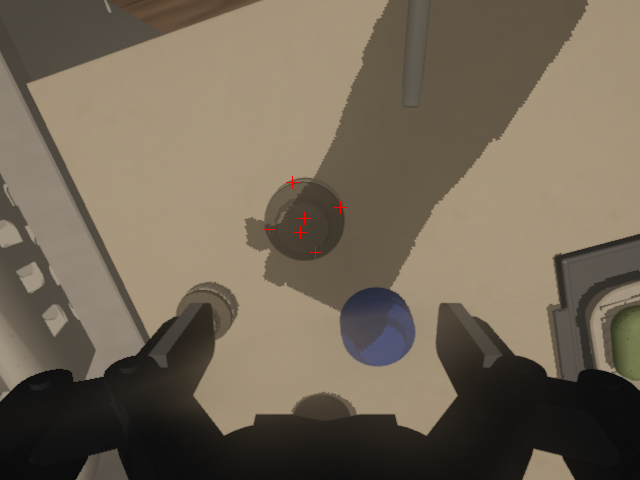

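View pics/t30.png

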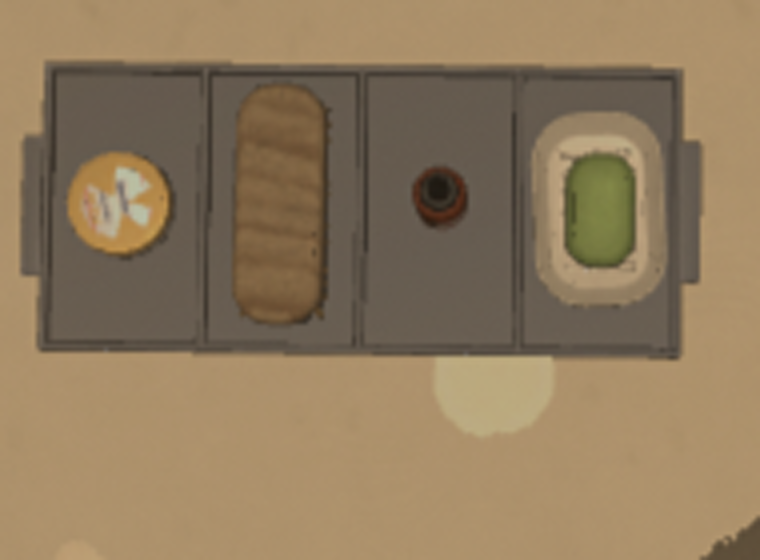

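```bash
python3 - <<'E'
from wv import *
r=env.read_camera("top")
f=lambda x,y,z: px2w(r,210+(x+.5)/4-.5,170+(y+.5)/4-.5,z)[:2].round(4)
print("brush",f(281,204,.04),[f(281,v,.04) for v in(83,325)],"bay",(f(208,209,.013)+f(358,209,.013))/2,(f(282,66,.013)+f(282,350,.013))/2)
print("tin",f(120,203,.034))
import meas
E
python3 - <<'E'
from meas import *
b=blob("timer",(440,280,482,320),.0)
E
```

```text
brush [0.6271 0.0904] [array([0.7028, 0.0909]), array([0.552, 0.09 ])] bay [0.62695 0.09185] [0.628   0.09245]
tin [0.6285 0.1915]
tray corners [[0.7215, 0.2442], [0.7162, -0.162], [0.5322, -0.1592], [0.5384, 0.2461]] ctr [0.6271 0.0423 0.013 ] sizes [np.float64(0.4062), np.float64(0.184), np.float64(0.4053), np.float64(0.1831)]
yaw from long edges [np.float64(-0.75), np.float64(-0.87)]
tray corners [[0.7215, 0.2442], [0.7162, -0.162], [0.5322, -0.1592], [0.5384, 0.2461]] ctr [0.6271 0.0423 0.013 ] sizes [np.float64(0.4062), np.float64(0.184), np.float64(0.4053), np.float64(0.1831)]
yaw from long edges [np.float64(-0.75), np.float64(-0.87)]
timer n 1402 rect ctr [ 431.1 -362.6] size [104.8  97.8] long axis deg from x 90.0 mean [ 438.9 -362.3] pca 93.1
```

```bash
python3 -m handwheel '[{"dx":-0.4,"dy":-1,"dz":-1.5,"ax":0.4,"ay":0.1,"az":0,"jaw":1},{"dx":-0.2,"dy":-0.7,"dz":-2,"ax":0.1,"ay":0,"az":0,"jaw":1},{"dx":0,"dy":-0.2,"dz":-2,"ax":0,"ay":0,"az":0,"jaw":1},{"dx":0,"dy":0,"dz":-1,"ax":0,"ay":0,"az":0,"jaw":1}]'
python3 - <<'E'
from wv import *
st(.4355,-.3575,-.028,73)
c=np.array([.4355,-.3575,0]); m=[c,c+[0,0,.049]]+[c+[.0325*np.cos(a),.0325*np.sin(a),0] for a in np.arange(0,6.28,1.571)]
look("w31.png",m)
E
```

```text
time: 23.83
tool_pos: [0.4415, -0.3578, 0.0871]
eef_rot: [0.444, 3.099, -0.009]
ft_force: [-1.0, -0.2, -0.9]
grip_width: 1.0
t 23.83 pos [ 44.15 -35.78   8.71] jaw ang 73.71 zaxis [ 0.01  -0.007 -1.   ] grip 1.0 mm 85.0 F [-1.  -0.2 -0.9] q1,q6 [-46. -30.]
go dx dy dz cm [ -0.6    0.03 -11.51] az -0.71
tilt fix ax ay [0.42 0.59 0.  ]
```

View pics/w31.png

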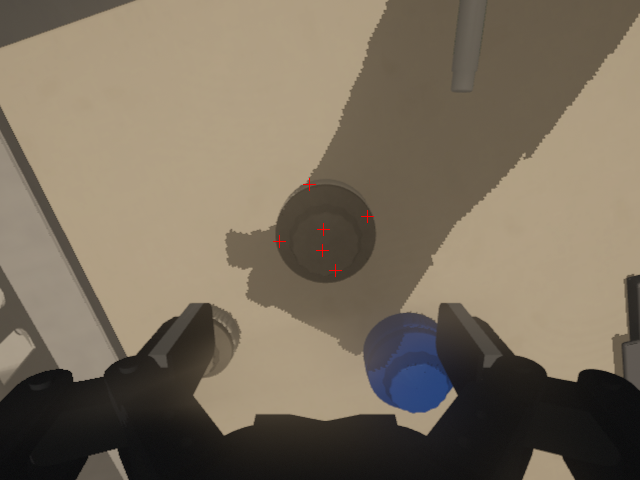

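```bash
python3 -m handwheel '[{"dx":-0.7,"dy":0.3,"dz":-1,"ax":0.4,"ay":0.6,"az":0,"jaw":1},{"dx":-0.3,"dy":0.1,"dz":-2,"ax":0.1,"ay":0.1,"az":0,"jaw":1},{"dx":0,"dy":0,"dz":-2,"ax":0,"ay":0,"az":0,"jaw":1},{"dx":0,"dy":0,"dz":-1,"ax":0,"ay":0,"az":0,"jaw":1}]'
python3 - <<'E'
from wv import *
st(.434,-.3555,-.028,73)
c=np.array([.434,-.3555,0.022]); m=[c]+[c+[.0325*np.cos(a),.0325*np.sin(a),0] for a in np.arange(0,6.28,.7854)]
look("w32.png",m); save("side","s32.png",(280,270,400,370),5)
E
```

```text
time: 24.22
tool_pos: [0.4312, -0.3527, 0.0248]
eef_rot: [-0.44, -3.108, -0.002]
ft_force: [0.5, 0.2, 0.2]
grip_width: 1.001
t 24.22 pos [ 43.12 -35.27   2.48] jaw ang 73.89 zaxis [-0.003  0.001 -1.   ] grip 1.001 mm 85.1 F [0.5 0.2 0.2] q1,q6 [-47. -31.]
go dx dy dz cm [ 0.28 -0.28 -5.28] az -0.89
tilt fix ax ay [-0.09 -0.15 -0.  ]
```

View pics/w32.png

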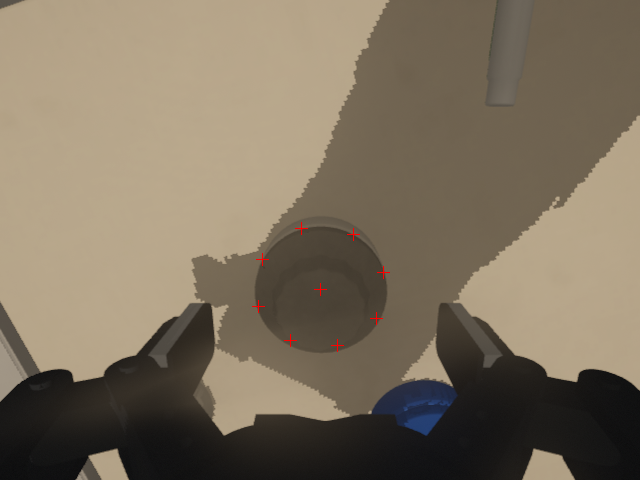

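View pics/s32.png

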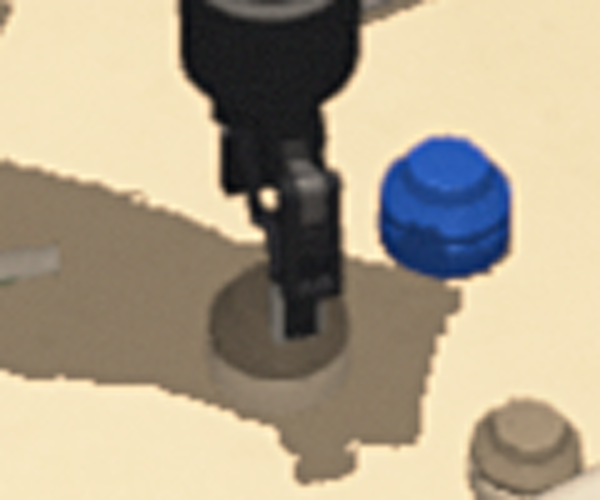

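```bash
python3 -m handwheel '[{"dx":0.3,"dy":-0.3,"dz":-1.2,"ax":-0.1,"ay":-0.1,"az":0,"jaw":1},{"dx":0,"dy":0,"dz":-1.5,"ax":0,"ay":0,"az":0,"jaw":1},{"dx":0,"dy":0,"dz":-1,"ax":0,"ay":0,"az":0,"jaw":1},{"dx":0,"dy":0,"dz":-0.4,"ax":0,"ay":0,"az":0,"jaw":1}]'
python3 - <<'E'
from wv import *
st(.434,-.3555,-.028,73)
c=np.array([.434,-.3555,0.022]); m=[c]+[c+[.0325*np.cos(a),.0325*np.sin(a),0] for a in np.arange(0,6.28,.7854)]
look("w33.png",m); save("side","s33.png",(280,270,400,370),5)
E
```

```text
time: 24.65
tool_pos: [0.4367, -0.3577, -0.0128]
eef_rot: [0.438, 3.108, -0.006]
ft_force: [0.1, 0.6, 0.9]
grip_width: 1.0
t 24.65 pos [ 43.67 -35.77  -1.28] jaw ang 73.96 zaxis [ 0.002 -0.004 -1.   ] grip 1.0 mm 85.0 F [0.1 0.6 0.9] q1,q6 [-47. -31.]
go dx dy dz cm [-0.27  0.22 -1.52] az -0.96
tilt fix ax ay [0.22 0.14 0.  ]
```

View pics/w33.png

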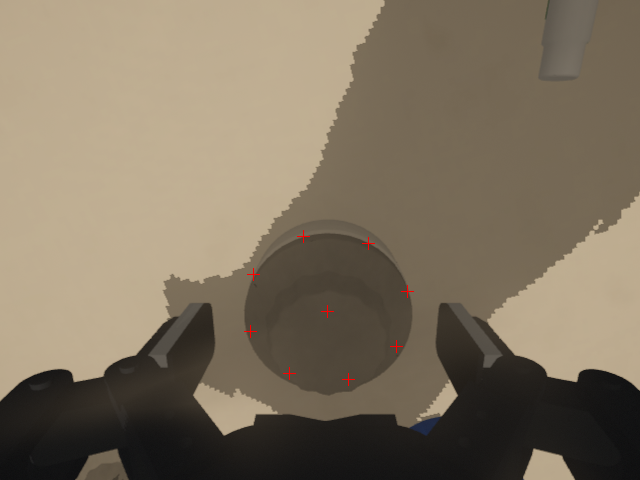

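View pics/s33.png

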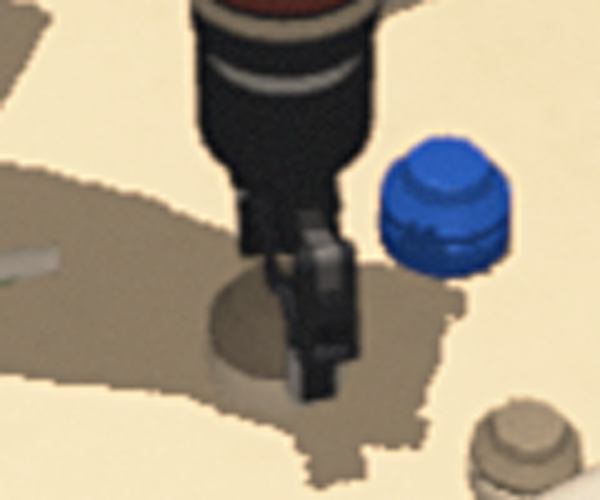

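```bash
python3 -m handwheel '[{"dx":-0.3,"dy":0.2,"dz":-0.6,"ax":0.2,"ay":0.1,"az":0,"jaw":1},{"dx":0,"dy":0,"dz":-0.6,"ax":0,"ay":0,"az":0,"jaw":1},{"dx":0,"dy":0,"dz":-0.2,"ax":0,"ay":0,"az":0,"jaw":1}]'; python3 st.py .434 -.3555 -.028 73
```

```text
time: 25.0
tool_pos: [0.4345, -0.3566, -0.0252]
eef_rot: [0.438, 3.108, -0.003]
ft_force: [0.5, 0.3, -0.3]
grip_width: 0.999
t 25.0 pos [ 43.45 -35.66  -2.52] jaw ang 73.97 zaxis [ 0.003 -0.002 -1.   ] grip 0.999 mm 84.9 F [ 0.5  0.3 -0.3] q1,q6 [-47. -31.]
go dx dy dz cm [-0.05  0.11 -0.28] az -0.97
tilt fix ax ay [0.13 0.16 0.  ]
```

```bash
python3 -m handwheel '[{"dx":-0.05,"dy":0.1,"dz":-0.3,"ax":0.1,"ay":0.2,"az":0,"jaw":1},{"dx":0,"dy":0,"dz":-0.05,"ax":0,"ay":0,"az":0,"jaw":-1},{"dx":0,"dy":0,"dz":0,"ax":0,"ay":0,"az":0,"jaw":-1},{"dx":0,"dy":0,"dz":0,"ax":0,"ay":0,"az":0,"jaw":-1},{"dx":0,"dy":0,"dz":0,"ax":0,"ay":0,"az":0,"jaw":-1},{"dx":0,"dy":0,"dz":0,"ax":0,"ay":0,"az":0,"jaw":-1}]'
python3 - <<'E'
from wv import *
st(.434,-.3555,-.028,73)
look("w34.png"); save("side","s34.png",(280,270,400,370),5)
E
```

```text
time: 25.5
tool_pos: [0.4339, -0.3557, -0.0283]
eef_rot: [-0.438, -3.11, 0.002]
ft_force: [0.4, -0.5, -0.6]
grip_width: 0.738
t 25.5 pos [ 43.39 -35.57  -2.83] jaw ang 73.96 zaxis [-0.001 -0.001 -1.   ] grip 0.738 mm 62.7 F [ 0.4 -0.5 -0.6] q1,q6 [-47. -31.]
go dx dy dz cm [0.01 0.02 0.03] az -0.96
tilt fix ax ay [ 0.05 -0.07  0.  ]
```

View pics/w34.png

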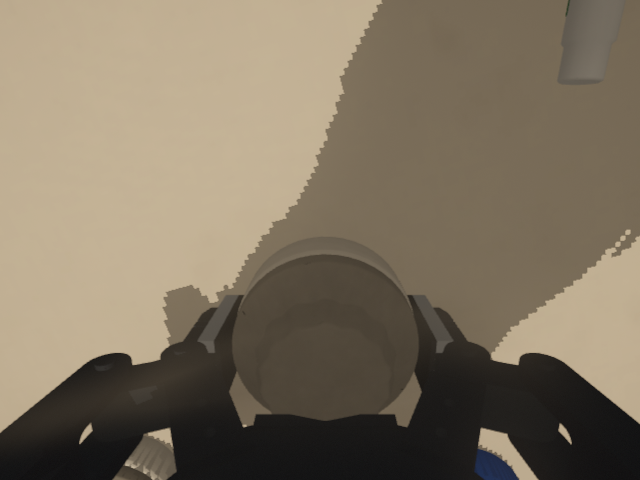

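View pics/s34.png

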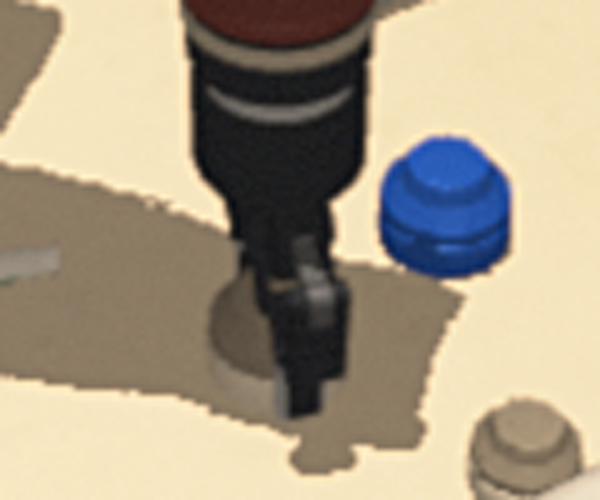

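```bash
python3 -m handwheel '[{"dx":0,"dy":0,"dz":0.6,"ax":0,"ay":0,"az":0,"jaw":-1},{"dx":0,"dy":0,"dz":1.5,"ax":0,"ay":0,"az":0,"jaw":-1},{"dx":0,"dy":0,"dz":2.5,"ax":0,"ay":0,"az":0,"jaw":-1},{"dx":0,"dy":0.5,"dz":3,"ax":0,"ay":0,"az":0,"jaw":-1},{"dx":0.4,"dy":1,"dz":3,"ax":0,"ay":0,"az":0,"jaw":-1},{"dx":0.8,"dy":2,"dz":1.5,"ax":0,"ay":0,"az":0,"jaw":-1},{"dx":1.1,"dy":3,"dz":0.5,"ax":0,"ay":0,"az":0,"jaw":-1},{"dx":1.2,"dy":3.5,"dz":0,"ax":0,"ay":0,"az":0,"jaw":-1},{"dx":1.2,"dy":3.5,"dz":0,"ax":0,"ay":0,"az":0,"jaw":-1},{"dx":1.2,"dy":3.5,"dz":0,"ax":0,"ay":0,"az":0,"jaw":-1}]'
python3 - <<'E'
from wv import *
st(.627,.1937,.08,80)
look("w35.png")
E
```

```text
time: 26.43
tool_pos: [0.4925, -0.1856, 0.1073]
eef_rot: [0.455, 3.106, -0.005]
ft_force: [1.1, -0.5, -1.3]
grip_width: 0.736
t 26.43 pos [ 49.25 -18.56  10.73] jaw ang 73.32 zaxis [ 0.002 -0.003 -1.   ] grip 0.736 mm 62.5 F [ 1.1 -0.5 -1.3] q1,q6 [-29. -12.]
go dx dy dz cm [13.45 37.93 -2.73] az 6.68
tilt fix ax ay [0.19 0.13 0.  ]
```

View pics/w35.png

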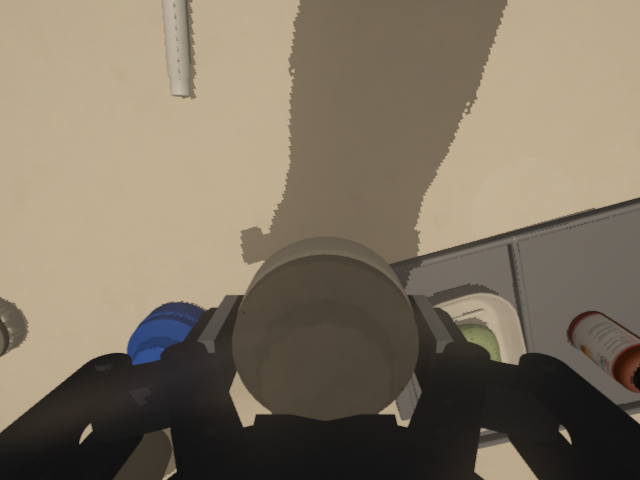

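```bash
python3 -m handwheel '[{"dx":1.3,"dy":3.7,"dz":0.3,"ax":0.1,"ay":0,"az":0.5,"jaw":-1},{"dx":1.3,"dy":3.7,"dz":0,"ax":0,"ay":0,"az":0.5,"jaw":-1},{"dx":1.3,"dy":3.7,"dz":0,"ax":0,"ay":0,"az":0.5,"jaw":-1},{"dx":1.3,"dy":3.7,"dz":0,"ax":0,"ay":0,"az":0.5,"jaw":-1},{"dx":1.3,"dy":3.7,"dz":0,"ax":0,"ay":0,"az":0.5,"jaw":-1},{"dx":1.3,"dy":3.7,"dz":0,"ax":0,"ay":0,"az":0.5,"jaw":-1},{"dx":1.2,"dy":3.5,"dz":0,"ax":0,"ay":0,"az":0.5,"jaw":-1},{"dx":1.2,"dy":3.5,"dz":0,"ax":0,"ay":0,"az":0.5,"jaw":-1},{"dx":0.9,"dy":2.5,"dz":0,"ax":0,"ay":0,"az":0.5,"jaw":-1},{"dx":0.5,"dy":1.5,"dz":0,"ax":0,"ay":0,"az":0,"jaw":-1}]'
python3 - <<'E'
from wv import *
st(.627,.1937,.08,80)
look("w36.png",[(.627,.1937,.034)])
E
```

```text
time: 27.32
tool_pos: [0.6112, 0.1648, 0.1151]
eef_rot: [0.32, 3.118, 0.003]
ft_force: [-0.2, -0.4, -1.1]
grip_width: 0.737
t 27.32 pos [61.12 16.48 11.51] jaw ang 78.27 zaxis [ 0.008  0.001 -1.   ] grip 0.737 mm 62.7 F [-0.2 -0.4 -1.1] q1,q6 [ 8. 20.]
go dx dy dz cm [ 1.58  2.89 -3.51] az 1.73
tilt fix ax ay [-0.07  0.44  0.  ]
```

View pics/w36.png

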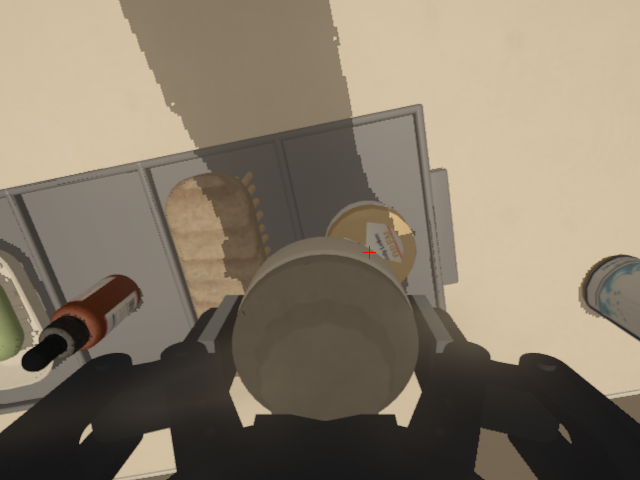

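Run:
```python
from wv import *
r=env.read_camera("wrist"); tc=np.array(r["tool_from_camera"])
for fn,p,rv in(("w29.png",[.6121,.0922,.1731],[-.024,-3.135,0]),("w28.png",[.6238,.0930,.0129],[.031,3.141,0]),("w27.png",[.6224,.0929,.047],[.045,3.14,-.003])):
    im=cv2.imread("pics/"+fn); h=cv2.cvtColor(im,cv2.COLOR_BGR2HSV)
    m=((h[...,0]>10)&(h[...,0]<26)&(h[...,1]>95)&(h[...,2]>110)).astype(np.uint8)
    m[:, :400]=0
    m=cv2.morphologyEx(m,cv2.MORPH_CLOSE,np.ones((25,25)))
    m=cv2.morphologyEx(m,cv2.MORPH_OPEN,np.ones((9,9)))
    cs,_=cv2.findContours(m,0,1); c=max(cs,key=cv2.contourArea)
    M=np.eye(4); M[:3,:3]=R.from_rotvec(rv).as_matrix(); M[:3,3]=p; T=M@tc
    w=np.array([px2w(r,*q[0],.033,T)[:2] for q in c])
    e=cv2.fitEllipse((w*1000).astype(np.float32)); print(fn,cv2.fitEllipse(c)[0],"tin",np.round(e[0],1),"axes",np.round(e[1],1))
# top cam
t=env.read_camera("top"); im=t["img"][:,:,::-1]
cv2.imwrite("pics/t36.png",cv2.resize(im[170:310,190:330],None,fx=4,fy=4,interpolation=cv2.INTER_CUBIC))
```

```text
w29.png (444.41778564453125, 235.81387329101562) tin [626.3 195. ] axes [62.  65.6]
w28.png (557.0189819335938, 296.55859375) tin [624.7 195.1] axes [58.  70.3]
w27.png (516.7315063476562, 270.788818359375) tin [624.6 194. ] axes [58.4 66.3]
```

View pics/t36.png

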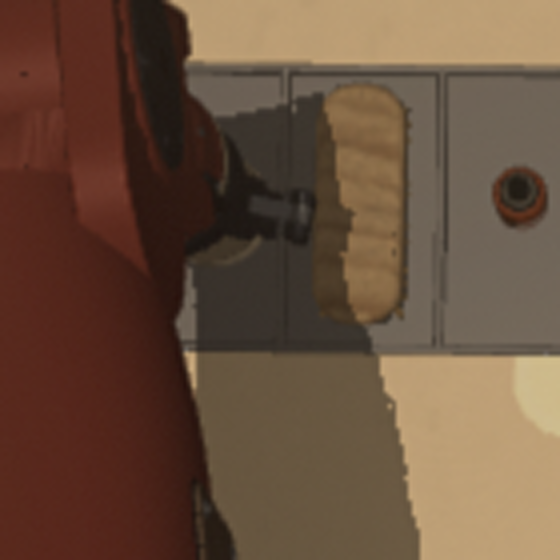

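```bash
python3 -m handwheel '[{"dx":0.5,"dy":1,"dz":-1,"ax":0,"ay":0.4,"az":0,"jaw":-1},{"dx":0.5,"dy":0.9,"dz":-1.5,"ax":0,"ay":0.1,"az":0,"jaw":-1},{"dx":0.2,"dy":0.4,"dz":-2,"ax":0,"ay":0,"az":0,"jaw":-1},{"dx":0,"dy":0,"dz":-1.5,"ax":0,"ay":0,"az":0,"jaw":-1},{"dx":0,"dy":0,"dz":-0.3,"ax":0,"ay":0,"az":0,"jaw":-1}]'
python3 - <<'E'
from wv import *
st(.6257,.1936,.0057,80)
look("w37.png",[(.6262,.1943,.034)]); save("side","s37.png",(250,150,350,240),7)
E
```

```text
time: 27.88
tool_pos: [0.6234, 0.1829, 0.0501]
eef_rot: [-0.328, -3.124, 0.001]
ft_force: [-0.2, 0.1, -1.5]
grip_width: 0.741
t 27.88 pos [62.34 18.29  5.01] jaw ang 78.02 zaxis [-0.    -0.001 -1.   ] grip 0.741 mm 63.0 F [-0.2  0.1 -1.5] q1,q6 [10. 22.]
go dx dy dz cm [ 0.23  1.07 -4.44] az 1.98
tilt fix ax ay [ 0.04 -0.    0.  ]
```

View pics/w37.png

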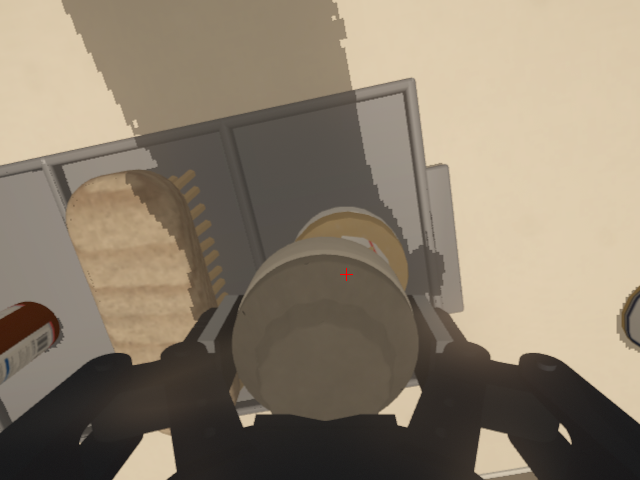

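View pics/s37.png

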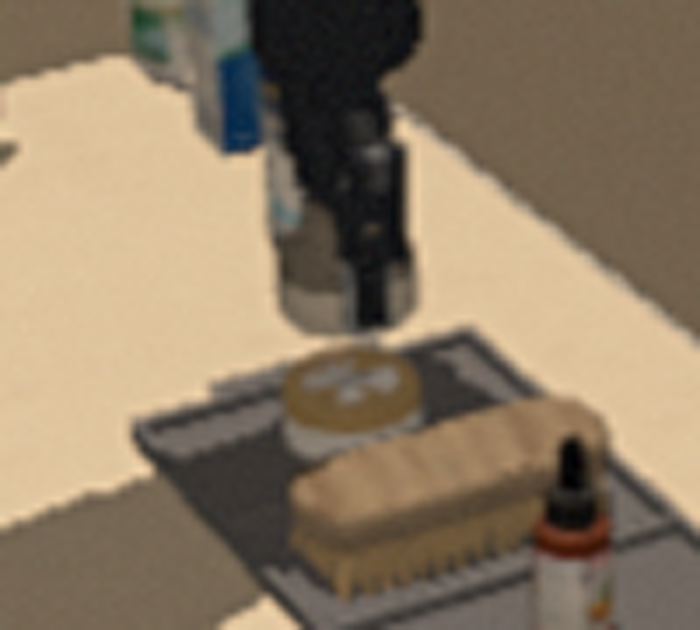

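```bash
python3 -m handwheel '[{"dx":0.15,"dy":0.6,"dz":-0.3,"ax":0,"ay":0,"az":0,"jaw":-1},{"dx":0.1,"dy":0.4,"dz":-0.8,"ax":0,"ay":0,"az":0,"jaw":-1},{"dx":0,"dy":0,"dz":-1,"ax":0,"ay":0,"az":0,"jaw":-1},{"dx":0,"dy":0,"dz":-0.3,"ax":0,"ay":0,"az":0,"jaw":-1}]'
python3 - <<'E'
from wv import *
st(.6257,.1936,.0057,80)
look("w38.png",[(.6262,.1943,.034)]); save("side","s38.png",(270,170,330,225),11)
E
```

```text
time: 28.32
tool_pos: [0.6292, 0.1931, 0.0296]
eef_rot: [0.33, 3.118, 0.002]
ft_force: [0.1, 0.2, -1.2]
grip_width: 0.734
t 28.32 pos [62.92 19.31  2.96] jaw ang 77.9 zaxis [ 0.006  0.    -1.   ] grip 0.734 mm 62.4 F [ 0.1  0.2 -1.2] q1,q6 [11. 23.]
go dx dy dz cm [-0.35  0.05 -2.39] az 2.1
tilt fix ax ay [-0.02  0.36  0.  ]
```

View pics/w38.png

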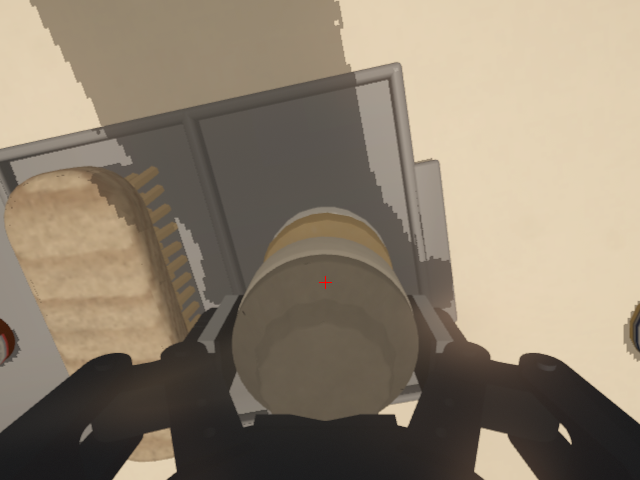

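View pics/s38.png

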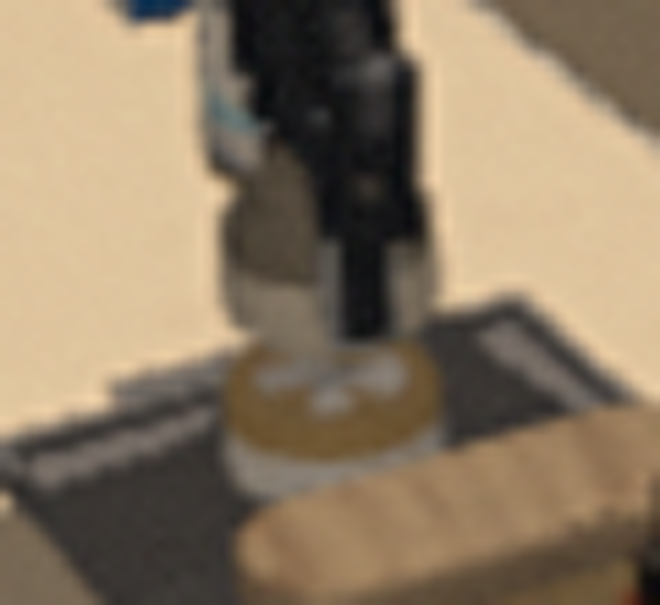

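```bash
python3 - <<'E'
from wv import *
s=env.read_camera("side")
T0=tf(); p=T0[:3,3]
print("timer",w2px(s,p+[0,0,.0283+.011]),"tin c at .0262",w2px(s,[.6262,.1943,.025]),"at TCP xy",w2px(s,[p[0],p[1],.025]))
E
python3 -m handwheel '[{"dx":-0.35,"dy":0.05,"dz":-0.5,"ax":0,"ay":0.35,"az":0,"jaw":-1},{"dx":0,"dy":0.05,"dz":-0.6,"ax":0,"ay":0.1,"az":0,"jaw":-1},{"dx":0,"dy":0,"dz":-0.2,"ax":0,"ay":0,"az":0,"jaw":-1}]'
python3 - <<'E'
from wv import *
st(.6257,.1940,.0057,80)
look("w39.png",[(.6262,.1943,.034)]); save("side","s39.png",(270,170,330,225),11)
E
```

```text
timer [298.44027842 194.34287022] tin c at .0262 [298.02762412 206.48377912] at TCP xy [299.06836616 206.39786826]
time: 28.72
tool_pos: [0.6265, 0.1941, 0.018]
eef_rot: [0.331, 3.124, 0.001]
ft_force: [0.0, 0.1, -1.4]
grip_width: 0.739
t 28.72 pos [62.65 19.41  1.8 ] jaw ang 77.89 zaxis [ 0.     0.001 -1.   ] grip 0.739 mm 62.8 F [ 0.   0.1 -1.4] q1,q6 [11. 23.]
go dx dy dz cm [-0.08 -0.01 -1.23] az 2.11
tilt fix ax ay [-0.05  0.01  0.  ]
```

View pics/w39.png

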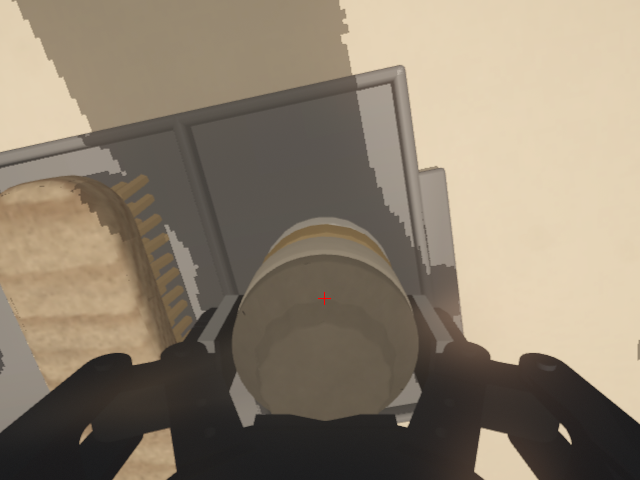

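View pics/s39.png

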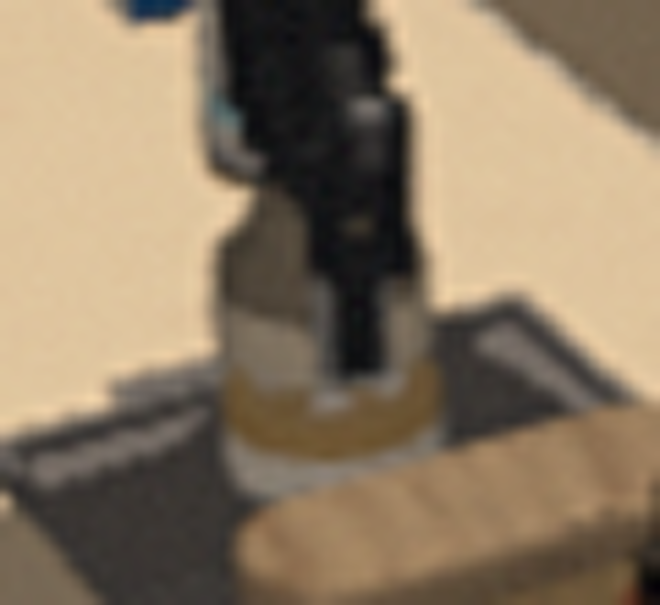

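Run:
```python
from wv import *
T0=tf(); r=env.read_camera("wrist"); T=T0@np.array(r["tool_from_camera"]); ex=T0[:3,0]
im=r["img"][:,:,::-1]; cv2.imwrite("pics/w40.png",cv2.resize(im[205:275,240:410],None,fx=4.5,fy=4.5,interpolation=cv2.INTER_CUBIC))
for x in(.622,.624,.626,.628): print(x,w2px(r,np.array([x,.194,.034])+ex*.0325,T).round(1),w2px(r,np.array([x,.194,.024])+ex*.0325,T).round(1))
# timer: base top edge z=.022 and bottom edge relative
for x in(-.003,-.001,0,.001,.003): print("timer",x,w2px(r,(T0@[x+.0325,0,-.0283-.022,1])[:3],T).round(1),w2px(r,(T0@[x+.0325,0,-.0283,1])[:3],T).round(1))
```

```text
0.622 [321.1 218.3] [321.3 213.6]
0.624 [322.1 222.8] [322.2 217.8]
0.626 [323.1 227.3] [323.2 222.1]
0.628 [324.1 231.8] [324.1 226.3]
timer -0.003 [323.  260.8] [323.3 242.9]
timer -0.001 [323.  255.2] [323.3 238. ]
timer 0 [323.  252.3] [323.3 235.5]
timer 0.001 [323.  249.5] [323.3 233.1]
timer 0.003 [322.9 243.8] [323.3 228.1]
```

View pics/w40.png

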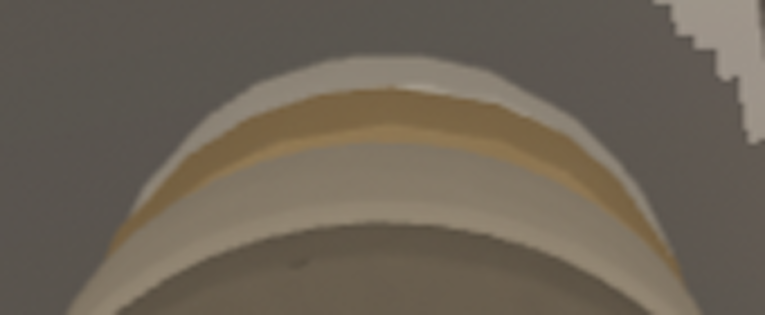

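```bash
python3 -m handwheel '[{"dx":0.1,"dy":0.06,"dz":-0.5,"ax":0,"ay":0,"az":0,"jaw":-1},{"dx":0,"dy":0,"dz":-0.3,"ax":0,"ay":0,"az":0,"jaw":-1}]'; python3 st.py .6272 .1946 .0057 80
```

```text
time: 29.03
tool_pos: [0.6285, 0.1948, 0.0109]
eef_rot: [0.331, 3.122, 0.002]
ft_force: [-0.4, 0.5, -2.4]
grip_width: 0.734
t 29.03 pos [62.85 19.48  1.09] jaw ang 77.89 zaxis [ 0.002  0.001 -1.   ] grip 0.734 mm 62.4 F [-0.4  0.5 -2.4] q1,q6 [11. 23.]
go dx dy dz cm [-0.13 -0.02 -0.52] az 2.11
tilt fix ax ay [-0.06  0.13  0.  ]
```

```bash
python3 -m handwheel '[{"dx":-0.12,"dy":-0.02,"dz":-0.3,"ax":0,"ay":0.1,"az":0,"jaw":-1},{"dx":0,"dy":0,"dz":-0.15,"ax":0,"ay":0,"az":0,"jaw":-1}]'
python3 - <<'E'
from wv import *
st(.6272,.1946,.0057,80)
save("side","s41.png",(270,170,330,225),11)
r=env.read_camera("wrist"); im=r["img"][:,:,::-1]; cv2.imwrite("pics/w41.png",cv2.resize(im[205:275,240:410],None,fx=4.5,fy=4.5,interpolation=cv2.INTER_CUBIC))
E
```

```text
time: 29.2
tool_pos: [0.6272, 0.1946, 0.0057]
eef_rot: [0.331, 3.124, 0.002]
ft_force: [-5.3, -0.8, 21.9]
grip_width: 0.738
t 29.2 pos [62.72 19.46  0.57] jaw ang 77.89 zaxis [ 0.     0.001 -1.   ] grip 0.738 mm 62.7 F [-5.3 -0.8 21.9] q1,q6 [11. 23.]
go dx dy dz cm [ 0. -0. -0.] az 2.11
tilt fix ax ay [-0.06  0.01  0.  ]
```

View pics/s41.png

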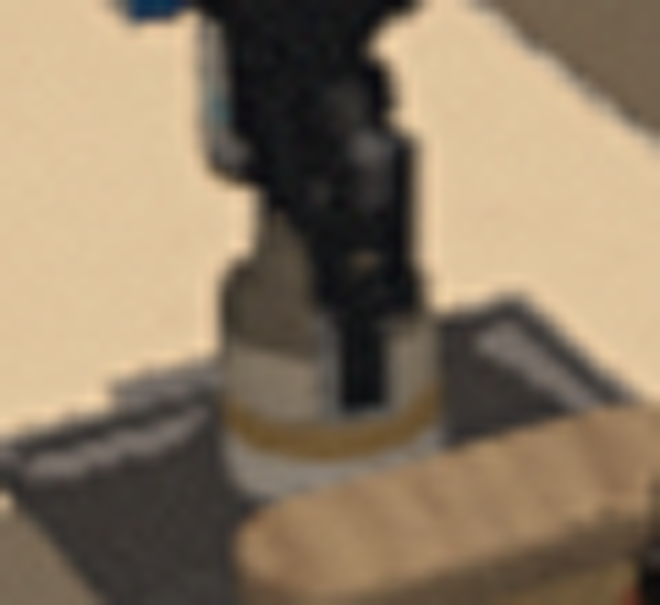

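View pics/w41.png

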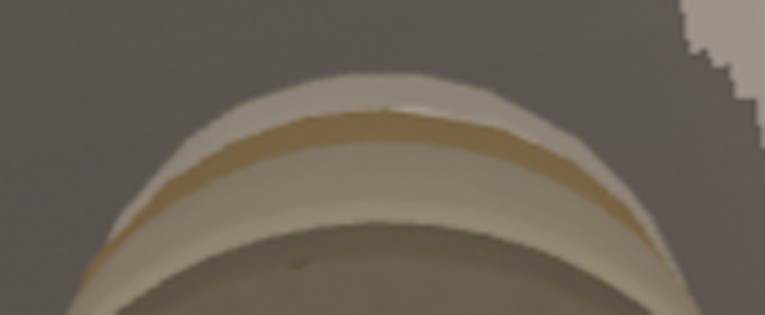

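```bash
python3 -m handwheel '[{"dx":0,"dy":0,"dz":0.05,"ax":0,"ay":0,"az":0,"jaw":0.5},{"dx":0,"dy":0,"dz":0,"ax":0,"ay":0,"az":0,"jaw":0.8},{"dx":0,"dy":0,"dz":0,"ax":0,"ay":0,"az":0,"jaw":1},{"dx":0,"dy":0,"dz":0,"ax":0,"ay":0,"az":0,"jaw":1},{"dx":0,"dy":0,"dz":0,"ax":0,"ay":0,"az":0,"jaw":1},{"dx":0,"dy":0,"dz":0,"ax":0,"ay":0,"az":0,"jaw":1}]'
python3 - <<'E'
from wv import *
st(.6272,.1946,.0057,80)
look("w42.png"); save("side","s42.png",(270,170,330,225),11)
E
```

```text
time: 29.8
tool_pos: [0.6281, 0.1947, 0.007]
eef_rot: [0.331, 3.122, 0.003]
ft_force: [-0.9, 0.6, -0.4]
grip_width: 1.002
t 29.8 pos [62.81 19.47  0.7 ] jaw ang 77.88 zaxis [ 0.002  0.001 -1.   ] grip 1.002 mm 85.2 F [-0.9  0.6 -0.4] q1,q6 [11. 23.]
go dx dy dz cm [-0.09 -0.01 -0.13] az 2.12
tilt fix ax ay [-0.08  0.11  0.  ]
```

View pics/w42.png

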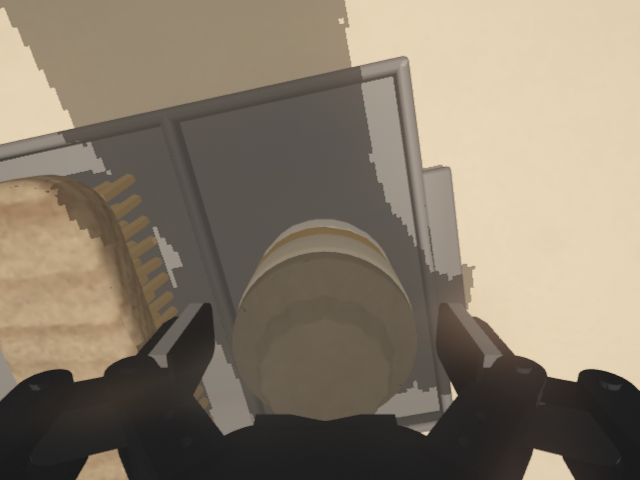

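View pics/s42.png

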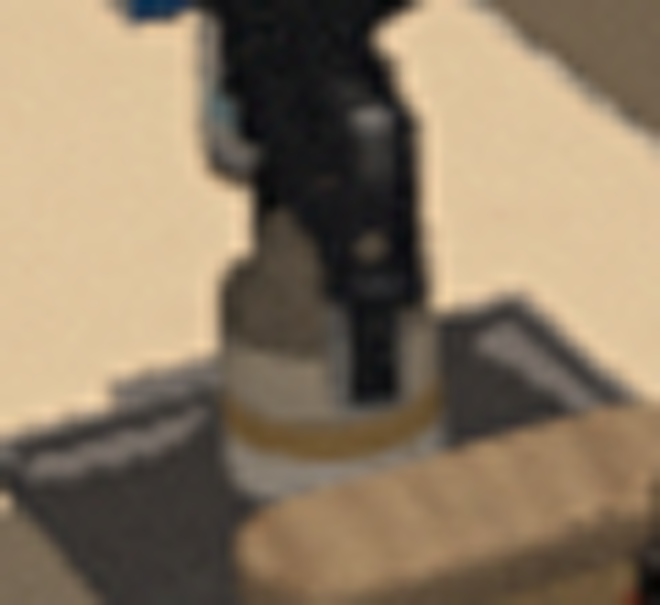

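Released cleanly. I raise straight up, then draw back for the final look.

```bash
python3 -m handwheel '[{"dx":0,"dy":0,"dz":1,"ax":0,"ay":0,"az":0,"jaw":1},{"dx":0,"dy":0,"dz":2,"ax":0,"ay":0,"az":0,"jaw":1},{"dx":0,"dy":0,"dz":3.5,"ax":0,"ay":0,"az":0,"jaw":1},{"dx":0,"dy":0,"dz":4,"ax":0,"ay":0,"az":0,"jaw":1},{"dx":0,"dy":0,"dz":4,"ax":0,"ay":0,"az":0,"jaw":1},{"dx":-2,"dy":0,"dz":2,"ax":0,"ay":0,"az":0,"jaw":1},{"dx":-3.5,"dy":1,"dz":0,"ax":0,"ay":0,"az":0,"jaw":1},{"dx":-3.5,"dy":1.5,"dz":0,"ax":0,"ay":0,"az":0,"jaw":1},{"dx":-3.5,"dy":1.5,"dz":0,"ax":0,"ay":0,"az":0,"jaw":1},{"dx":-3.5,"dy":1.5,"dz":0,"ax":0,"ay":0,"az":0,"jaw":1}]'; python3 -m handwheel '[{"dx":-2.5,"dy":2.5,"dz":0,"ax":0,"ay":0,"az":0,"jaw":1},{"dx":-2,"dy":3,"dz":0,"ax":0,"ay":0,"az":0,"jaw":1},{"dx":-1,"dy":2,"dz":0,"ax":0,"ay":0,"az":0,"jaw":1},{"dx":0,"dy":0,"dz":0,"ax":0,"ay":0,"az":0,"jaw":1},{"dx":0,"dy":0,"dz":0,"ax":0,"ay":0,"az":0,"jaw":1}]'
python3 - <<'E'
from wv import *
st()
save("top","t50.png",(200,170,400,310),4); save("side","s50.png",(250,130,450,290),4)
E
```

```text
time: 30.73
tool_pos: [0.4671, 0.2473, 0.1852]
eef_rot: [0.342, 3.114, 0.006]
ft_force: [0.4, 0.2, -0.6]
grip_width: 0.996
time: 31.15
tool_pos: [0.402, 0.3268, 0.1912]
eef_rot: [0.336, 3.112, 0.012]
ft_force: [-0.4, 0.1, -0.4]
grip_width: 1.001
t 31.15 pos [40.2  32.68 19.12] jaw ang 77.69 zaxis [ 0.012  0.006 -1.   ] grip 1.001 mm 85.1 F [-0.4  0.1 -0.4] q1,q6 [31. 43.]
```

View pics/t50.png

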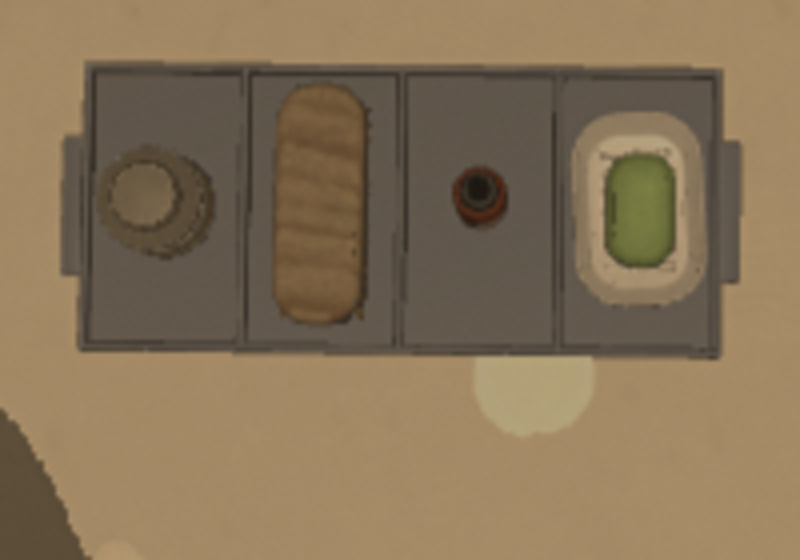

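View pics/s50.png

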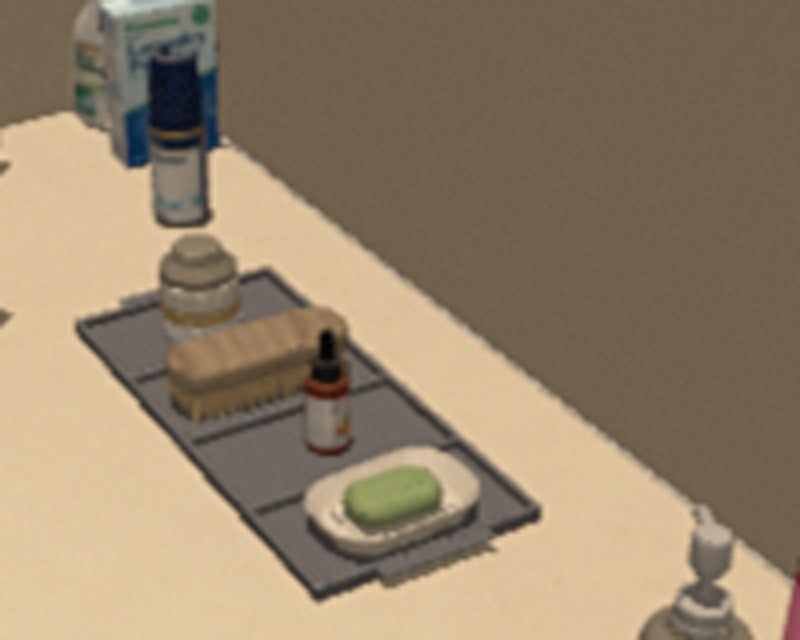

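Run:
```python
from wv import *
r=env.read_camera("top")
f=lambda x,y,z: px2w(r,200+(x+.5)/4-.5,170+(y+.5)/4-.5,z)[:2].round(4)
print("dial top",f(145,195,.083),"base",f(152,201,.056)," tin earlier .6285 .1915-.1921"); print("dropper",f(478,186,.107))
im=r["img"][:,:,::-1]; a=cv2.imread("pics/top0.png")
d=np.abs(im.astype(int)-a).sum(2); print("aerosol/dispenser change",(d[165:205,135:182]>60).sum(),(d[195:235,460:505]>60).sum())
env.hand_in()
```

```text
dial top [0.6278 0.1919] base [0.6273 0.1925]  tin earlier .6285 .1915-.1921
dropper [ 0.63   -0.0085]
aerosol/dispenser change 0 4
the job is handed in; nothing more can be done
```

The tray is laid out as asked, in the order asked, and the job was handed in at about 31 s with everything let go and the arm clear. `hand_in()` gives no verdict.

The last top-camera checks, with the calibration itself good to about 2 mm:

| Item | Where it stands | Distance from target |
|---|---|---|
| Soap | flat and lengthwise in the dish | about 1.3 mm from the dish centre |
| Dropper bottle | upright in the bay next to the dish | about 3 mm from the bay centre in x, 1 mm in y |
| Scrubbing brush | bristles down, along its bay | about 1–2 mm from the bay centre |
| Dial timer (the larger taupe one) | upright on the tin | about 1 mm from the tin's centre |

In the top picture the spray can had not changed at all. At the dispenser, 4 pixels changed, which is too few to be a shift. I did not touch either of them, nor the blue and small timers.

- **First soap grasp closed on nothing:** by the pictures, the real fingertips sit about 28 mm short of the reported tool point. I corrected for this, and the later floor contacts came at the expected heights.
- **Wrist and top cameras disagreed by 2–4 mm:** I placed by the wrist camera and then checked with the top and side cameras.
- **The bottle was gripped on its body:** the fingers held it just below the collar instead of on the collar itself, and it held and released cleanly.

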